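Dock the glue gun's battery pack in its slanted bench charger and lock the lever

ROBOT

A 6-joint arm with a two-finger parallel gripper is mounted at the origin on a cart in front of the work surface, level with it; the furniture and walls round the work are solid. World frame = base frame: x ahead of the robot, y to its left, z up, the work surface at z = 0. Lengths are in m, angles in rad, forces in N, time in s.
With the tool pointing down it reaches from about 0.275 to 0.825 m from the base axis. Payload 5.2 kg.
Tool frame: the origin (TCP) lies midway between the tips of the shut fingers; the grasp point (between the pads) lies 19 mm behind it; x points along the fingers, y is the direction in which the jaws open and shut, and the axes are right-handed (so a half turn about x gives the same grasp; the last joint's range is limited). The gripper opens to 93 mm and grips with 3 to 60 N. Pads are 15 mm wide; open, the fingers measure 128 mm over their backs; the gripper's body (75 mm by 188 mm) begins 65 mm behind the grasp point.
Start: joints at [0.993, 0.259, 1.535, -0, 1.348, -0.203], TCP at [0.201, 0.512, 0.219] pointing down, gripper open.
Joint ranges: [-3.14, 3.14], [-0.91, 2.08], [0.19, 2.58], [-1.22, 4.36], [0.22, 2.71], [-3.12, 3.12]. Speed limits (rad/s): [2.57, 2.57, 3.14, 3.14, 3.14, 3.14].

INTERFACE

Orientations are given as a unit quaternion [w, x, y, z].
In Python, from cell import env gives the robot as it stands.
- The arm moves only by the tool apply_moves, never from a script. Its arguments are lists of equal length, an entry for each row: "linear": the shift along the tool's x, y, z in mm, a list of three; "turn": the turn about the tool's x in rad; "gripper": the gripper's target within -1 to 1 (shut at 1, half-way at 0, fully open at -1). A call has 1 to 8 rows; each row is the pose to reach, as a shift and turn from the pose commanded when the call began, along the tool's axes at that moment; what a row does not reach only later rows make up. A row lasts 1/10 s, in which the tool goes at most 50 mm and 8.59 degrees, less where a joint would pass 70% of its speed; a pose out of reach is approached as far as the arm can. A call with a gripper value outside its range is refused whole. The fingers move at their own pace and stop on an object; "newtons" is the grip in N (left out, the last holds). Time passes only in rows, so rows that repeat a pose let the fingers close. It gives the time, the measured TCP pose, the force and the opening at its end, in the units of the state.
- env.get_obs(): the state, without advancing time (a new reading comes with each control period).
- env.read_camera(name): name is "scene" or "top" or "wrist"; returns the picture (384x512x3 uint8, blue, green, red); there is no depth.
- env.camera_params(name): a dict with "vfov" (degrees; the focal length in pixels is half the picture's height over the tangent of half this angle, whatever the lens; pixels are square), "cx", "cy" (the principal point, pixels), "rvec" (rotation vector, rad) and "tvec" (3), from world to camera coordinates, as OpenCV has them. Camera axes: x right, y down, z forward; pixel columns grow to the right and rows downward; lengths in m; the calibration is good to about 2 mm. A picture is of the moment at which its call begins: read the wrist's pose just before it. camera_params takes no time and is no camera call; for the wrist camera it gives the pose at the moment of the call.
- env.finish_job(): hands the job in, once; it reports no verdict.
The state is a dict: "time_s": time; "joint_positions": joint angles; "joint_velocities": joint speeds; "joint_efforts": joint torques, N m; "tool_pos": TCP position; "ee_rot": TCP orientation; "ft_force": force on the tool from outside, world axes, zero at the start; "wrist_torque": the same for the moment, N m; "finger_gap": finger opening in m.
Only numpy, scipy, OpenCV 4.12 (cv2) and the standard library are available. Lean on these libraries where they do the work, as an engineer would, in place of code of your own. Each camera call takes 0.05 s, during which the arm holds its last target.

TASK

Put the cordless glue gun's battery pack on charge: feel for the charger's slanted pocket, which slides sideways and may stand off-centre, set the pack foot-first into it and press it fully home against the stiff contact without forcing it (about 10 N is enough), then swing the charger's locking lever fully shut across the top of the pack and let go. Do not disturb the thread spool, the empty jar or the glue gun.

Things in the scene. Friction and masses are not known exactly. Their poses are not given: they have to be found in the camera images.
- pack: Battery pack: plain grey block, 36 (x) x 56 (y) x 84 (z) mm, black ribs on its two 56 mm wide faces, loose, 0.15 to 0.31 kg, standing upright on its foot. Origin: centre of its underside; z up through the pack. It has no lead-in of its own. It fits either way round (half turn about z).
- charger: Bench charger, fixed: white plinth 140 (x) x 170 (y) x 30 (z) mm, origin under its centre, z up, head facing -x. Pocket: 38 (x) x 58 (y) mm, straight walls head z 0 to 34, bevelled collar to z 40.5 (catches a pack up to 4 mm off). In its floor a contact block stands 8 mm proud; it yields at 8 N, does not spring back, and goes flush, so that the pack rests on the floor, 50 mm out of the mouth.
- head: Charger's white head, fixed on the plinth, tilted 25 degrees to face up and towards the charger's -x. z: along the pocket's axis, out of it; y: level, as the charger's; x: uphill. Origin: level with the pocket's floor at mid-travel, 52 mm above the worktop. It spans x -39 to 39, y -61 to 80 mm. A pack fully home has its origin at head x = 0, z = 0, y = the pocket's offset, x along head x or -x.
- track_mid (a point): Point of the fixed head at head (0, 0, 34) mm: where the centre of the pocket's mouth is when the pocket is at mid-travel. The grey pocket block (64 x 76 mm) slides along head y in its track with about 1.5 N friction and was left anywhere from -16 to +16 mm; this offset is NOT reported: find it by touch or sight.
- pivot (a point): Lever's pivot, on top of a 15 mm thick post that stands on the head at head x = 0, y = +68 mm; this point is at head z = 86.5 mm.
- lever (a joint): Angle of the steel locking lever about head z through the pivot. 0 = shut, pointing along head -y across the pocket; at 1.57 it points along head +x; stop at 2.4. Starts open at 1.9 to 2.3, stays where left; about 1.5 N at the knob moves it. Its arm (14 mm wide) runs at head z = 86.5 to 94.5 mm: 2.5 mm above a pack that is fully home, stopped by one that is not.
- knob (a point): Point on the axis of the lever's grey grip knob, halfway up it; the knob is a round pin 13 to 15 mm thick, 85 mm from the lever's pivot, standing up along head z from the end of the arm, from head z = 94.5 to 124.5 mm (this point at head z = 110 mm).
- thread_spool: Bystander: wooden spool of grey thread, 28 mm wide, 40 mm high, loose. Origin: centre of its underside.
- glue_gun: Bystander: cordless glue gun lying on its side, 128 x 216 x 28 mm, loose. Origin: centre of its underside.
- jar: Bystander: empty clear jar with a grey lid, 65 mm wide, 92 mm high, loose. Origin: centre of its underside.
Things that resemble listed ones, but are neither listed nor needed, are in the scene too. There is more than one size of the pack; the job needs the largest. Leave any brown look-alike of the charger alone.

How it is judged:
By the outcome, as a careful person would: the job done as asked, in the order asked, and still so for the second after the job is handed in, with the robot touching nothing.
It also fails if it takes over 72 s, if anything falls off the work surface, if the arm or the gripper's body presses on something with over 40 N, if the wrist force passes 120 N, or if a joint passes its speed limit or range.

## Working session

There is one attempt and no reset: what is moved stays moved. The work goes in short steps, Python scripts to look and compute and a tool call to move; the robot and the scene stay as the last step left them, time stands still between calls to the robot, and variables do not carry over. Pictures are saved under pics/ and viewed, and the job is handed in when it is done.

Besides the shell and the picture viewer there is one more tool, called after "Emit:" by a JSON object that holds its "method" and its "body". apply_moves: Moves the arm, as the interface text tells. Its arguments: {"type":"object","properties":{"linear":{"type":"array","items":{"type":"array","items":{"type":"number"}}},"turn":{"type":"array","items":{"type":"number"}},"gripper":{"type":"array","items":{"type":"number"}},"newtons":{"type":"number"}},"required":["linear","turn","gripper"]}

```bash
ls; mkdir -p pics; python3 - <<'E'
from cell import env
import cv2
o=env.get_obs(); print(o)
for n in ("scene","top","wrist"):
    p=env.camera_params(n); print(n,p)
    cv2.imwrite(f"pics/{n}0.png",env.read_camera(n))
E
```

```text
pics
{'time_s': 0.0, 'joint_positions': array([ 9.93201230e-01,  2.59332900e-01,  1.53601598e+00, -6.28204066e-06,
        1.34797100e+00, -2.02786450e-01]), 'joint_velocities': array([ 5.28137509e-04,  5.26665019e-05, -1.17302729e-03,  3.42290982e-04,
        4.41593826e-04, -1.21561488e-03]), 'joint_efforts': array([-7.84842941e-04, -4.37295842e+01, -2.83993042e+01,  7.18245702e-02,
        4.13003017e-02, -1.52075172e-04]), 'tool_pos': array([0.20104352, 0.51139584, 0.21785005]), 'ee_rot': array([ 0.69449571,  0.13117444,  0.69495626, -0.13230562]), 'ft_force': array([ 0.46648269,  0.88805181, -0.19316448]), 'wrist_torque': array([-0.03410768, -0.00340302,  0.02080046]), 'finger_gap': 0.09310866952074856}
scene {'vfov': 50.194154624487325, 'cx': 251.12060975838602, 'cy': 185.21273760199745, 'rvec': array([ 2.3081316 , -0.72780144,  0.27686863]), 'tvec': array([-0.38224264,  0.36295453,  0.89834678])}
top {'vfov': 49.846398306532606, 'cx': 258.2279350581309, 'cy': 191.03056944430526, 'rvec': array([ 2.18609756, -2.1528641 ,  0.05704236]), 'tvec': array([0.1088898 , 0.56511523, 1.43101959])}
wrist {'vfov': 59.66101145282537, 'cx': 255.46717263972778, 'cy': 190.94770741946337, 'rvec': array([-2.38864175, -1.62822686, -0.23609133]), 'tvec': array([-0.54973426, -0.03458971,  0.39276391])}
```

View pics/scene0.png

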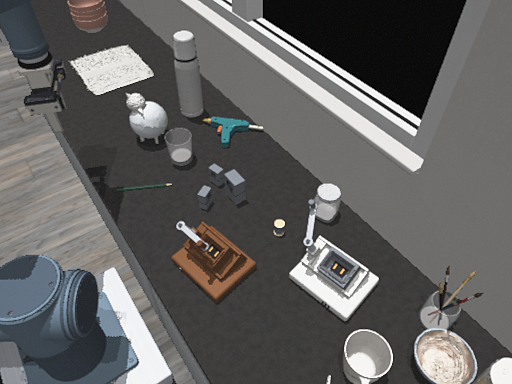

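View pics/top0.png

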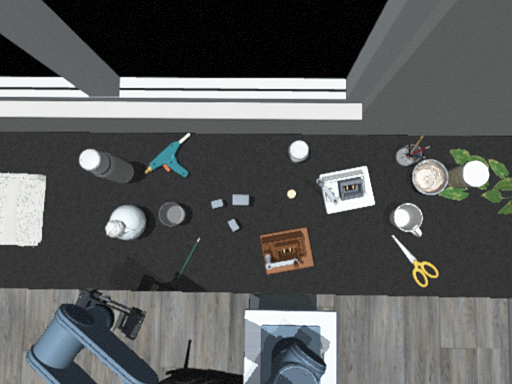

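View pics/wrist0.png

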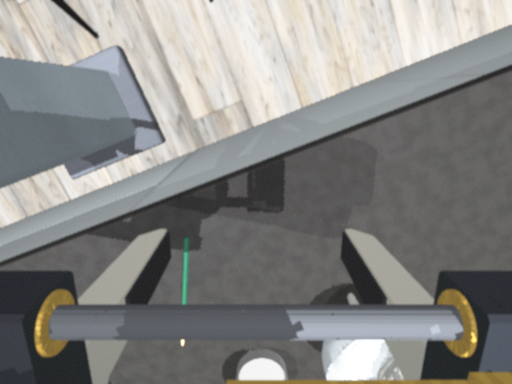

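```bash
cat > h.py <<'E'
import numpy as np, cv2
from cell import env
from scipy.spatial.transform import Rotation as R
def cam(n):
    p=env.camera_params(n); f=192/np.tan(np.radians(p['vfov']/2))
    return np.array([[f,0,p['cx']],[0,f,p['cy']],[0,0,1]]),R.from_rotvec(p['rvec']).as_matrix(),np.array(p['tvec'])
def ray(c,uv):
    K,r,t=c; d=r.T@np.linalg.inv(K)@np.array([uv[0],uv[1],1.]); return -r.T@t,d
def onz(c,uv,z):
    o,d=ray(c,uv); return o+d*(z-o[2])/d[2]
def proj(c,P):
    K,r,t=c; q=(np.atleast_2d(P)@r.T+t)@K.T; return q[:,:2]/q[:,2:]
def tri(cs,uvs):
    A=np.zeros((3,3));b=np.zeros(3)
    for c,uv in zip(cs,uvs):
        o,d=ray(c,uv); d/=np.linalg.norm(d); M=np.eye(3)-np.outer(d,d); A+=M;b+=M@o
    return np.linalg.solve(A,b)
def crop(im,x0,y0,x1,y1,s,name):
    cv2.imwrite(name,cv2.resize(im[y0:y1,x0:x1],None,fx=s,fy=s,interpolation=cv2.INTER_CUBIC))
def st():
    o=env.get_obs(); print('t',round(o['time_s'],2),'tcp',np.round(o['tool_pos']*1000,1),'f',np.round(o['ft_force'],1),'gap',round(o['finger_gap']*1000,1))
    q=o['ee_rot']; M=R.from_quat([q[1],q[2],q[3],q[0]]).as_matrix(); print(np.round(M,4).tolist()); return o,M
E
python3 - <<'E'
from h import *
s=cv2.imread('pics/scene0.png');t=cv2.imread('pics/top0.png')
crop(s,280,180,400,320,5,'pics/s_ch.png')
crop(t,305,150,385,220,8,'pics/t_ch.png')
crop(s,180,150,300,240,6,'pics/s_pk.png')
crop(t,200,180,310,240,7,'pics/t_pk.png')
E
```

```text
(no output)
```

View pics/s_ch.png

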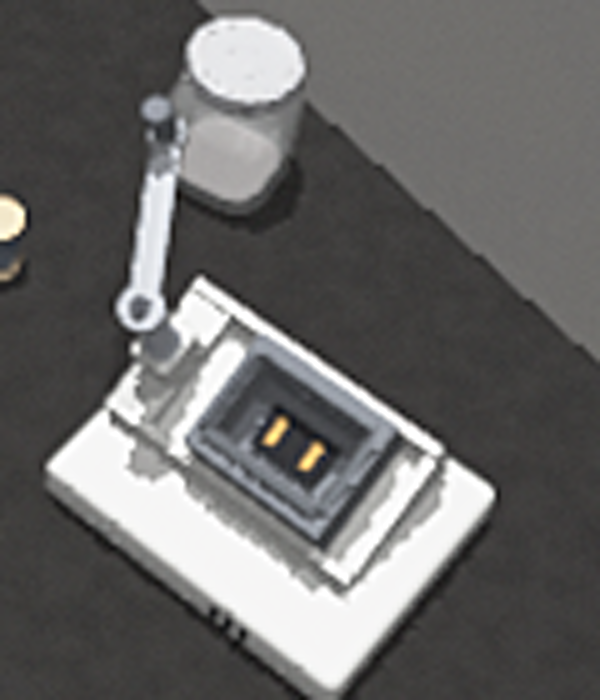

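View pics/t_ch.png

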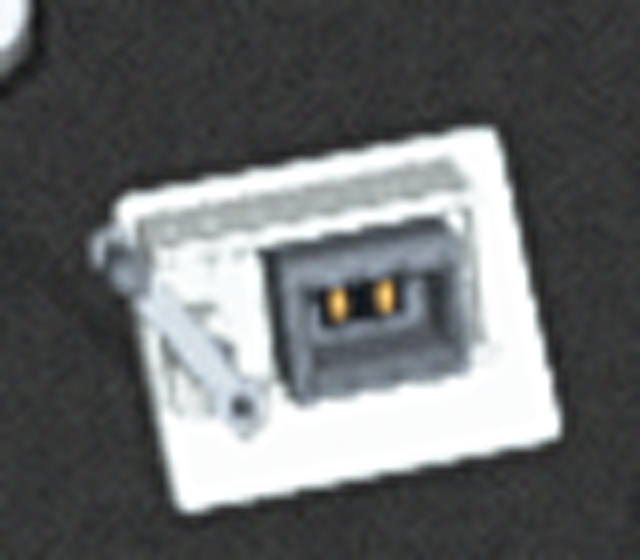

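View pics/s_pk.png

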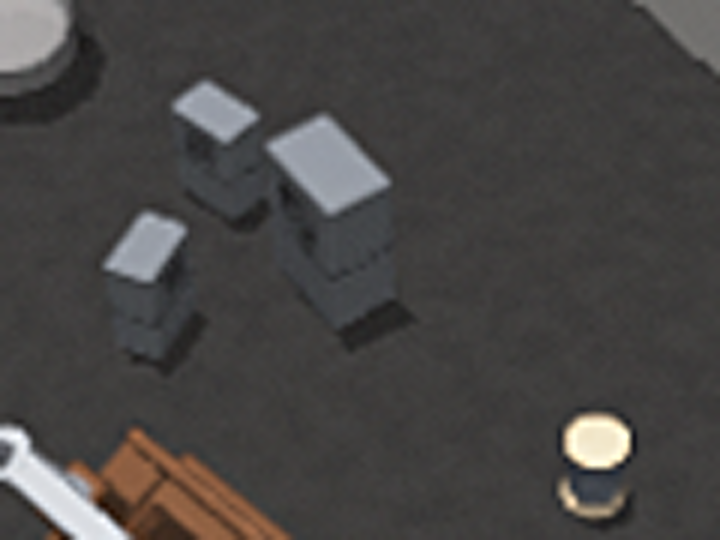

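View pics/t_pk.png

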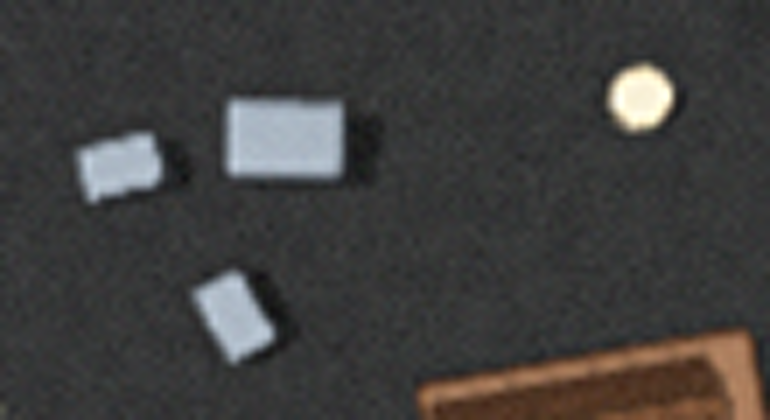

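```bash
python3 - <<'E'
from h import *
t=cv2.imread('pics/top0.png');s=cv2.imread('pics/scene0.png')
ct=cam('top');cs=cam('scene')
# pack top
def blob(im,box,lo,hi):
    x0,y0,x1,y1=box; m=cv2.inRange(im[y0:y1,x0:x1],lo,hi)
    c,_=cv2.findContours(m,cv2.RETR_EXTERNAL,cv2.CHAIN_APPROX_NONE); c=max(c,key=cv2.contourArea)
    return c+np.array([[x0,y0]])
for nm,box in (('big',(228,190,256,212)),('sm1',(208,196,226,212)),('sm2',(224,216,243,234))):
    c=blob(t,box,(110,110,110),(255,255,255)); r=cv2.minAreaRect(c.astype(np.float32)); 
    b=cv2.boxPoints(r); z=0.084 if nm=='big' else .06
    P=np.array([onz(ct,u,z) for u in b]); print(nm,r, np.round(P[:,:2]*1000).tolist(), np.round(P.mean(0)*1000))
# scene pack top corners
for u in [(234.0,169.3),(224.5,174.7),(235.2,185.5),(244.8,180.2)]:
    print(np.round(onz(cs,u,.084)*1000))
# charger plinth corners from top crop, z=.03
print('plinth')
P=[]
for u in [(118,196),(495,128),(562,436),(182,512)]:
    uu=(305+u[0]/8,150+u[1]/8); p=onz(ct,uu,.03);P.append(p); print(np.round(p*1000))
print(np.mean(P,0))
for u in [(48,470),(330,690),(495,490)]:
    print('s',np.round(onz(cs,(280+u[0]/5,180+u[1]/5),.03)*1000))
print('pivot tri',tri([ct,cs],[(305+240/8,150+405/8),(280+141/5,180+308/5)]))
print('knobtop tri',tri([ct,cs],[(305+103/8,150+245/8),(280+157/5,180+107/5)]))
E
```

```text
big ((240.0, 199.0), (10.0, 16.0), 90.0) [[547.0, 204.0], [548.0, 150.0], [514.0, 150.0], [514.0, 204.0]] [531. 177.  84.]
sm1 ((216.67648315429688, 203.20590209960938), (7.518604278564453, 10.914102554321289), 75.96376037597656) [[524.0, 280.0], [534.0, 244.0], [509.0, 237.0], [499.0, 273.0]] [517. 259.  60.]
sm2 ((232.98464965820312, 224.7230987548828), (11.411195755004883, 7.442083358764648), 60.2551155090332) [[454.0, 222.0], [467.0, 200.0], [434.0, 180.0], [421.0, 202.0]] [444. 201.  60.]
[546. 198.  84.]
[512. 195.  84.]
[514. 144.  84.]
[547. 145.  84.]
plinth
[624. -97.  30.]
[ 656. -261.   30.]
[ 522. -290.   30.]
[ 486. -126.   30.]
[ 0.57206506 -0.19341692  0.03      ]
s [ 488. -131.   30.]
s [ 522. -290.   30.]
s [ 657. -263.   30.]
pivot tri [ 0.52829624 -0.13438128  0.13686713]
knobtop tri [ 0.5866698  -0.07311643  0.17841444]
```

```bash
cat >> h.py <<'E'
def plan(target,yaw_jaw):
    """target mm world, jaw axis yaw (rad, mod pi). prints the needed tool-frame shift and turn"""
    o,M=st(); d=M.T@(np.array(target)-o['tool_pos']*1000)
    j=M[:,1]; cur=np.arctan2(j[1],j[0]); dy=(yaw_jaw-cur+np.pi/2)%np.pi-np.pi/2
    # turn about tool x (down): world yaw = -turn
    print('shift',np.round(d,1),'turn',round(-dy*np.sign(-M[2,0]),3),'alt',round(-dy-np.pi*np.sign(-dy),3),'q6',o['joint_positions'][5].round(2))
E
python3 - <<'E'
from h import *
plan([531,175,260],np.pi/2)
E
```

```text
t 0.15 tcp [201.1 511.5 218. ] f [-1.3 -0.  -0.5] gap 93.0
[[-0.0007, 0.3661, 0.9306], [-0.0011, 0.9306, -0.3661], [-1.0, -0.0013, -0.0003]]
shift [ -41.8 -192.4  430.2] turn -0.375 alt 2.767 q6 -0.2
```

Emit:
{"method": "apply_moves", "body": {"linear": [[-40, -20, 45], [-42, -40, 90], [-42, -60, 135], [-42, -80, 180], [-42, -100, 225], [-42, -120, 270], [-42, -142, 318], [-42, -165, 370]], "turn": [0, -0.1, -0.2, -0.3, -0.375, -0.375, -0.375, -0.375], "gripper": [-1, -1, -1, -1, -1, -1, -1, -1]}}

```text
time_s: 0.95
tool_pos: [0.4742, 0.2333, 0.2605]
ee_rot: [0.707, 0.0, 0.707, 0.0]
ft_force: [0.6, 0.4, 0.2]
finger_gap: 0.0936
```

```bash
python3 - <<'E'
from h import *
plan([531,175,260],np.pi/2)
st(); im=env.read_camera('wrist'); print(cam('wrist')[1:]); cv2.imwrite('pics/w1.png',im)
E
```

```text
t 0.95 tcp [474.2 233.3 260.5] f [0.6 0.4 0.2] gap 93.6
[[-0.0002, -0.0001, 1.0], [0.0001, 1.0, 0.0001], [-1.0, 0.0001, -0.0002]]
shift [  0.5 -58.3  56.8] turn 0.0 alt -3.142 q6 -1.33
t 0.95 tcp [474.2 233.3 260.5] f [0.6 0.4 0.2] gap 93.6
[[-0.0002, -0.0001, 1.0], [0.0001, 1.0, 0.0001], [-1.0, 0.0001, -0.0002]]
(array([[ 0.00405304,  0.99998104, -0.00463525],
       [ 0.95698303, -0.0025339 ,  0.29013282],
       [ 0.29011558, -0.00561177, -0.95697516]]), array([-0.22875716, -0.50596381,  0.29392457]))
```

View pics/w1.png

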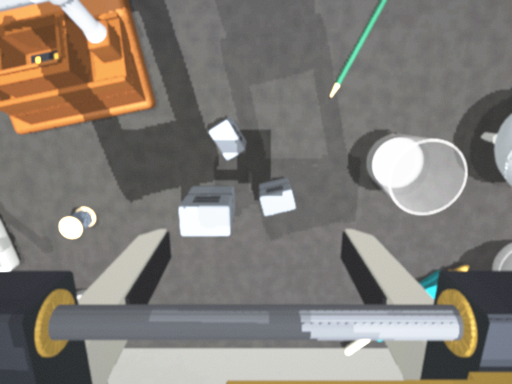

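```bash
python3 - <<'E'
from h import *
im=cv2.imread('pics/w1.png'); crop(im,170,110,310,250,5,'pics/w1c.png')
c=cam('wrist')
m=cv2.inRange(im,(200,200,200),(255,255,255)); 
cs,_=cv2.findContours(m[110:250,170:310].copy(),cv2.RETR_EXTERNAL,cv2.CHAIN_APPROX_NONE)
for k in cs:
    if cv2.contourArea(k)<150: continue
    r=cv2.minAreaRect((k+[[170,110]]).astype(np.float32)); b=cv2.boxPoints(r)
    for z in (.084,.06): print(z,np.round(r[0]),np.round([onz(c,u,z)[:2]*1000 for u in b]).tolist())
E
```

```text
0.084 [204. 220.] [[521.0, 144.0], [521.0, 198.0], [555.0, 197.0], [555.0, 142.0]]
0.06 [204. 220.] [[529.0, 138.0], [529.0, 196.0], [566.0, 195.0], [566.0, 135.0]]
0.084 [278. 203.] [[511.0, 231.0], [502.0, 265.0], [523.0, 271.0], [532.0, 237.0]]
0.06 [278. 203.] [[518.0, 232.0], [509.0, 267.0], [532.0, 273.0], [542.0, 237.0]]
0.084 [223. 134.] [[440.0, 179.0], [428.0, 198.0], [447.0, 210.0], [459.0, 190.0]]
0.06 [223. 134.] [[443.0, 175.0], [430.0, 196.0], [451.0, 209.0], [464.0, 187.0]]
```

View pics/w1c.png

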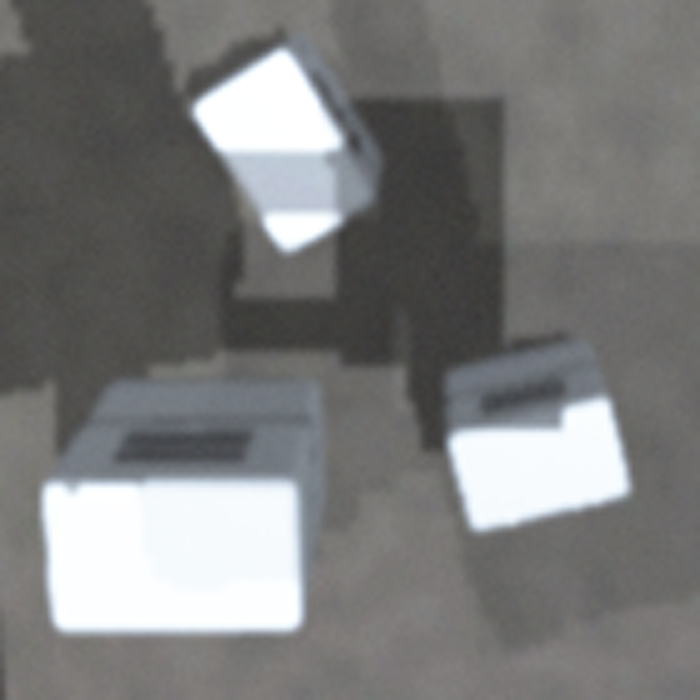

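```bash
python3 - <<'E'
from h import *
st(); c=cam('wrist'); im=env.read_camera('wrist'); c2=cam('wrist'); print(c[2],c2[2]); cv2.imwrite('pics/w2.png',im)
m=cv2.inRange(im,(200,200,200),(255,255,255)); 
cs,_=cv2.findContours(m[110:260,150:310].copy(),cv2.RETR_EXTERNAL,cv2.CHAIN_APPROX_NONE)
for k in cs:
    if cv2.contourArea(k)<150: continue
    r=cv2.minAreaRect((k+[[150,110]]).astype(np.float32)); b=cv2.boxPoints(r)
    for z in (.084,.06): print(z,np.round(r[0]),np.round([onz(c2,u,z)[:2]*1000 for u in b]).tolist())
E
```

```text
t 1.0 tcp [479.8 227.6 260.1] f [ 3.6 -3.9  0.9] gap 93.0
[[0.0034, 0.0044, 1.0], [-0.0043, 1.0, -0.0044], [-1.0, -0.0043, 0.0034]]
[-0.22875716 -0.50596381  0.29392457] [-0.23302622 -0.50246578  0.29553263]
0.084 [210. 216.] [[545.0, 152.0], [512.0, 154.0], [512.0, 208.0], [546.0, 207.0]]
0.06 [210. 216.] [[556.0, 146.0], [520.0, 149.0], [520.0, 206.0], [556.0, 206.0]]
0.084 [283. 197.] [[502.0, 241.0], [493.0, 274.0], [515.0, 280.0], [524.0, 246.0]]
0.06 [283. 197.] [[509.0, 241.0], [500.0, 277.0], [523.0, 284.0], [532.0, 247.0]]
0.084 [230. 131.] [[431.0, 188.0], [419.0, 207.0], [443.0, 222.0], [455.0, 202.0]]
0.06 [230. 131.] [[433.0, 185.0], [421.0, 206.0], [446.0, 221.0], [459.0, 200.0]]
```

Emit:
{"method": "apply_moves", "body": {"linear": [[0, 0, 0], [0, 0, 0]], "turn": [0, 0], "gripper": [-1, -1]}}

```text
time_s: 1.25
tool_pos: [0.4723, 0.2357, 0.2604]
ee_rot: [0.707, -0.0, 0.707, 0.0]
ft_force: [-0.1, 0.2, 0.2]
finger_gap: 0.0928
```

```bash
cat >> h.py <<'E'
def rects(im,c,box,lo,zs,amin=150):
    x0,y0,x1,y1=box; m=cv2.inRange(im,(lo,)*3,(255,)*3)
    cs,_=cv2.findContours(m[y0:y1,x0:x1].copy(),cv2.RETR_EXTERNAL,cv2.CHAIN_APPROX_NONE)
    for k in cs:
        if cv2.contourArea(k)<amin: continue
        r=cv2.minAreaRect((k+[[x0,y0]]).astype(np.float32)); b=cv2.boxPoints(r)
        for z in zs:
            P=np.array([onz(c,u,z)[:2]*1000 for u in b]); print(z,np.round(r[0]),np.round(P,1).tolist(),P.mean(0).round(1))
E
python3 - <<'E'
from h import *
st(); c=cam('wrist'); im=env.read_camera('wrist'); c2=cam('wrist'); print(c[2],c2[2]); cv2.imwrite('pics/w2.png',im)
rects(im,c,(150,110,310,260),200,(.084,.06))
E
```

```text
t 1.25 tcp [472.3 235.7 260.4] f [-0.1  0.2  0.2] gap 92.8
[[-0.0011, -0.0007, 1.0], [0.0003, 1.0, 0.0007], [-1.0, 0.0003, -0.0011]]
[-0.23561795 -0.49922587  0.29735189] [-0.23549814 -0.49938011  0.29728009]
0.084 [202. 222.] [[515.1, 150.8], [515.1, 205.2], [549.4, 204.4], [549.4, 148.5]] [532.2 177.2]
0.06 [202. 222.] [[523.6, 144.9], [523.6, 203.0], [560.3, 202.2], [560.4, 142.4]] [542.  173.1]
0.084 [275. 204.] [[504.2, 238.0], [495.8, 271.9], [517.4, 277.4], [526.1, 242.9]] [510.9 257.6]
0.06 [275. 204.] [[512.0, 238.1], [503.0, 274.4], [526.1, 280.3], [535.4, 243.4]] [519.1 259.1]
0.084 [220. 135.] [[433.4, 185.3], [422.0, 204.9], [439.9, 215.3], [451.6, 195.5]] [436.7 200.2]
0.06 [220. 135.] [[436.2, 181.7], [424.0, 202.7], [443.1, 213.9], [455.7, 192.7]] [439.8 197.7]
```

Emit:
{"method": "apply_moves", "body": {"linear": [[0, -30, 30], [40, -59, 60], [80, -59, 60], [110, -59, 60], [130, -59, 60], [135, -59, 60], [135, -59, 60], [135, -59, 60]], "turn": [0, 0, 0, 0, 0, 0, 0, 0], "gripper": [-0.55, -0.55, -0.55, -0.55, -0.55, -0.55, -0.55, -0.55], "newtons": 10}}

```text
time_s: 2.1
tool_pos: [0.5338, 0.177, 0.1271]
ee_rot: [0.708, -0.0, 0.706, 0.001]
ft_force: [-0.9, 0.8, 0.3]
finger_gap: 0.072
```

```bash
python3 - <<'E'
from h import *
plan([532,177,48],np.pi/2)
t=env.read_camera('top'); s=env.read_camera('scene'); w=env.read_camera('wrist')
crop(s,180,110,300,240,5,'pics/s3.png'); cv2.imwrite('pics/w3.png',w)
E
```

```text
t 2.1 tcp [533.8 177.  127.1] f [-0.9  0.8  0.3] gap 72.0
[[0.0024, -0.0016, 1.0], [0.0003, 1.0, 0.0016], [-1.0, 0.0003, 0.0024]]
shift [79.1 -0.  -2. ] turn 0.002 alt -3.14 q6 -1.45
```

View pics/s3.png

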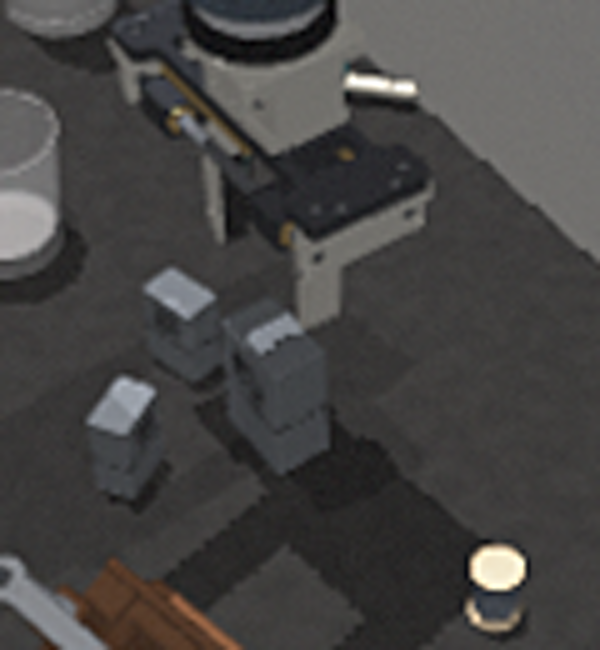

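View pics/w3.png

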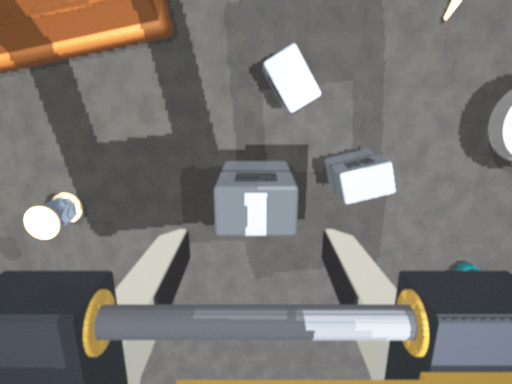

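Emit:
{"method": "apply_moves", "body": {"linear": [[25, 0, -2], [50, 0, -2], [65, 0, -2], [75, 0, -2], [79, 0, -2], [79, 0, -2], [79, 0, -2], [79, 0, -2]], "turn": [0, 0, 0, 0, 0, 0, 0, 0], "gripper": [-0.55, -0.55, -0.55, -0.55, -0.55, -0.55, -0.2, -0.1], "newtons": 5}}

```text
time_s: 3.05
tool_pos: [0.532, 0.1761, 0.0476]
ee_rot: [0.708, -0.0, 0.706, 0.0]
ft_force: [-0.5, -0.2, -0.4]
finger_gap: 0.0604
```

Emit:
{"method": "apply_moves", "body": {"linear": [[0, 0, 0], [0, 0, 0], [0, 0, 0]], "turn": [0, 0, 0], "gripper": [0, 0, 0]}}

```text
time_s: 3.35
tool_pos: [0.5319, 0.1762, 0.0474]
ee_rot: [0.708, 0.0, 0.707, 0.0]
ft_force: [0.0, 0.7, 4.9]
finger_gap: 0.056
```

```bash
python3 - <<'E'
from h import *
plan([532,177,48],np.pi/2)
E
```

```text
t 3.35 tcp [531.9 176.2  47.4] f [0.  0.7 4.9] gap 56.0
[[0.0017, -0.0002, 1.0], [0.0004, 1.0, 0.0002], [-1.0, 0.0004, 0.0017]]
shift [-0.6  0.8  0.1] turn 0.0 alt -3.141 q6 -1.45
```

Emit:
{"method": "apply_moves", "body": {"linear": [[-0.5, 0, -3], [-1, 0, -6], [-1.5, 0, -12], [-1.6, 0, -18], [-1.2, 0, -24], [-0.4, 0, -30], [-0.2, 0, -31], [-0.2, 0, -31]], "turn": [0, 0, 0, 0, 0, 0, 0, 0], "gripper": [0, 0, 0, 0, 0, 0, 0, 0], "newtons": 5}}

```text
time_s: 4.15
tool_pos: [0.4988, 0.176, 0.0465]
ee_rot: [0.706, -0.0, 0.708, 0.0]
ft_force: [-1.2, 1.5, 1.8]
finger_gap: 0.0559
```

```bash
python3 - <<'E'
from h import *
st()
s=env.read_camera('scene'); w=env.read_camera('wrist')
crop(s,180,110,300,240,5,'pics/s4.png'); cv2.imwrite('pics/w4.png',w)
E
```

```text
t 4.15 tcp [498.8 176.   46.5] f [-1.2  1.5  1.8] gap 55.9
[[-0.0025, -0.0003, 1.0], [-0.0002, 1.0, 0.0003], [-1.0, -0.0002, -0.0025]]
```

View pics/s4.png

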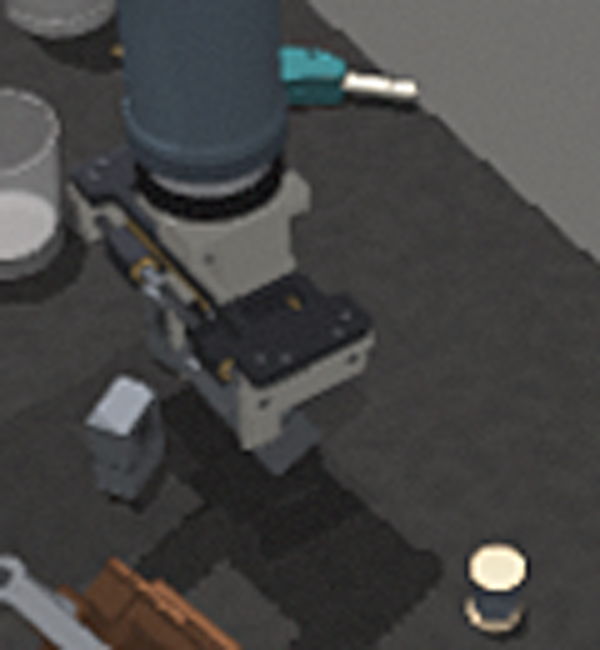

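View pics/w4.png

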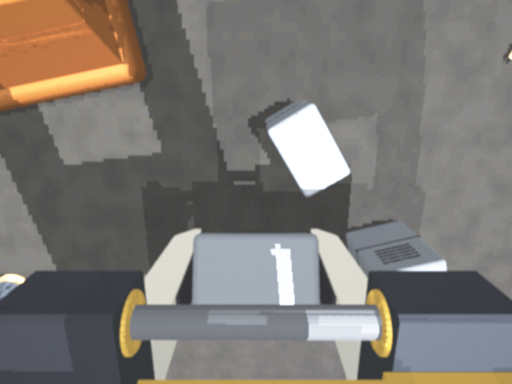

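```bash
python3 - <<'E'
from h import *
o,M=st(); c=cam('wrist'); K,r,t=c; print('cam',(-r.T@t*1000).round())
g=o['tool_pos']*1000+[0,0,19]
for ph in (0,10,15,20,25,30,35):
    a=np.radians(ph); f=lambda x,z: g+[x*np.cos(a)-z*np.sin(a),0,x*np.sin(a)+z*np.cos(a)]
    print(ph,[proj(c,f(*e)/1000).round(1)[0].tolist() for e in ((-18,17.6),(18,17.6),(-18,-66.4))], f(-18,-66.4).round(1))
w=cv2.imread('pics/w4.png'); crop(w,130,190,380,310,3,'pics/w4c.png')
E
```

```text
t 4.25 tcp [499.3 176.   46.5] f [-1.   1.1  2.8] gap 55.9
[[-0.002, -0.0003, 1.0], [-0.0002, 1.0, 0.0003], [-1.0, -0.0002, -0.002]]
cam [420. 176. 214.]
0 [[254.5, 240.9], [254.5, 313.0], [254.9, 187.0]] [481.3 176.   -0.9]
10 [[254.5, 231.6], [254.5, 310.7], [254.9, 202.7]] [493.1 176.   -3. ]
15 [[254.5, 227.5], [254.5, 308.9], [254.9, 210.9]] [499.1 176.   -3.2]
20 [[254.5, 223.7], [254.5, 306.5], [254.9, 219.1]] [505.1 176.   -3. ]
25 [[254.5, 220.3], [254.5, 303.7], [254.9, 227.5]] [511.1 176.   -2.2]
30 [[254.6, 217.2], [254.4, 300.5], [254.9, 236.0]] [516.9 176.   -1. ]
35 [[254.6, 214.6], [254.4, 296.9], [254.9, 244.7]] [522.7 176.    0.8]
```

View pics/w4c.png

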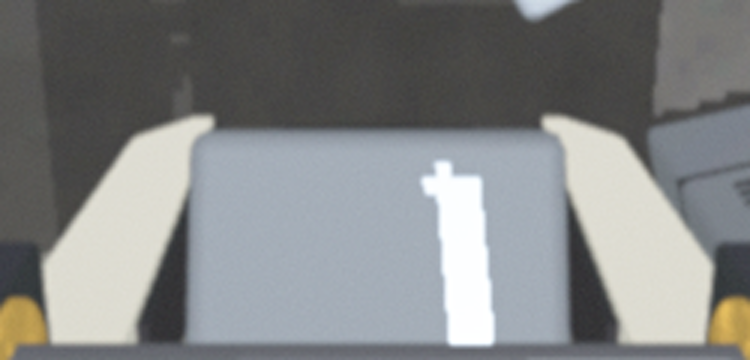

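```bash
python3 - <<'E'
from h import *
o,M=st(); c=cam('wrist'); K,r,t=c
g=o['tool_pos']*1000+[0,0,19]
for ph in (0,10,20,25,30,35):
  for dx in (0,5,10):
    a=np.radians(ph); f=lambda x,y,z: g+[x*np.cos(a)-z*np.sin(a),y,x*np.sin(a)+z*np.cos(a)]
    q=proj(c,np.array([f(-18+dx,s,17.6) for s in (-28,28)])/1000); print(ph,dx,'row',q[0,1].round(1),'w',(q[1,0]-q[0,0]).round(1))
for dx in (-7.5,7.5): print('tip',proj(c,(o['tool_pos']*1000+[dx,28,0])/1000))
E
```

```text
t 4.25 tcp [499.3 176.   46.5] f [-1.   1.1  2.8] gap 55.9
[[-0.002, -0.0003, 1.0], [-0.0002, 1.0, 0.0003], [-1.0, -0.0002, -0.002]]
0 0 row 240.8 w 131.4
0 5 row 251.5 w 130.1
0 10 row 261.9 w 128.8
10 0 row 231.6 w 129.2
10 5 row 242.8 w 128.6
10 10 row 254.0 w 128.1
20 0 row 223.6 w 126.5
20 5 row 235.0 w 126.7
20 10 row 246.4 w 127.0
25 0 row 220.2 w 125.0
25 5 row 231.5 w 125.7
25 10 row 242.8 w 126.3
30 0 row 217.2 w 123.5
30 5 row 228.2 w 124.5
30 10 row 239.4 w 125.5
35 0 row 214.6 w 122.0
35 5 row 225.3 w 123.2
35 10 row 236.2 w 124.5
tip [[306.56623011 229.70961799]]
tip [[305.37003631 254.82720112]]
```

Emit:
{"method": "apply_moves", "body": {"linear": [[0, 0, 0], [0, 0, 0], [-20, 0, 0], [-60, 0, 0], [-100, 0, 0], [-140, 0, 0], [-150, 0, 0], [-150, 0, 0]], "turn": [0, 0, 0, 0, 0, 0, 0, 0], "gripper": [0.1, 0.1, 0.1, 0.1, 0.1, 0.1, 0.1, 0.1], "newtons": 35}}

```text
time_s: 5.05
tool_pos: [0.5016, 0.176, 0.1982]
ee_rot: [0.709, 0.0, 0.706, 0.0]
ft_force: [0.5, -0.4, -2.7]
finger_gap: 0.0557
```

```bash
python3 - <<'E'
from h import *
st()
s=env.read_camera('scene'); t=env.read_camera('top'); w=env.read_camera('wrist')
cv2.imwrite('pics/s5f.png',s)
crop(s,180,70,300,200,5,'pics/s5.png'); cv2.imwrite('pics/w5.png',w); crop(t,200,170,310,250,7,'pics/t5.png')
E
```

```text
t 5.05 tcp [501.6 176.  198.2] f [ 0.5 -0.4 -2.7] gap 55.7
[[0.0041, -0.0001, 1.0], [0.0002, 1.0, 0.0001], [-1.0, 0.0002, 0.0041]]
```

View pics/s5.png

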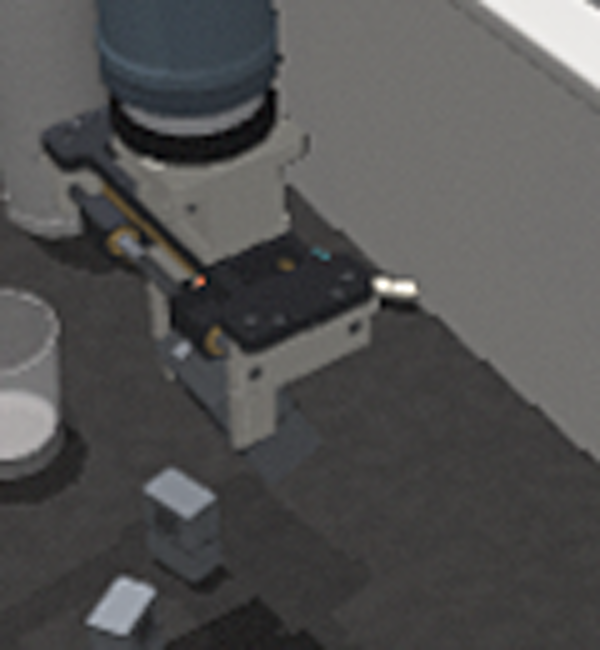

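View pics/w5.png

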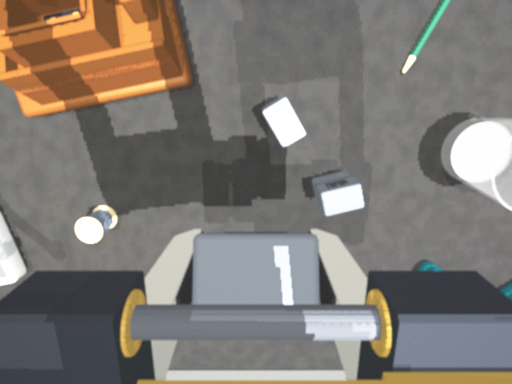

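```bash
python3 - <<'E'
from h import *
c=cam('scene'); s=cv2.imread('pics/s5f.png'); crop(s,205,130,260,180,14,'pics/s5z.png')
g=np.array([501.6,148,217.2])
for ph in (15,20,25,30):
  for dx in (0,5):
    a=np.radians(ph); f=lambda x,z: g+[(x+dx)*np.cos(a)-z*np.sin(a),0,(x+dx)*np.sin(a)+z*np.cos(a)]
    q=proj(c,np.array([f(-18,-66.4),f(18,-66.4)])/1000); print(ph,dx,((q-[205,130])*14).round(0).tolist())
E
```

```text
15 0 [[341.0, 560.0], [496.0, 448.0]]
15 5 [[363.0, 544.0], [517.0, 432.0]]
20 0 [[368.0, 545.0], [518.0, 424.0]]
20 5 [[389.0, 529.0], [539.0, 408.0]]
25 0 [[395.0, 529.0], [539.0, 400.0]]
25 5 [[415.0, 511.0], [559.0, 382.0]]
30 0 [[421.0, 512.0], [558.0, 375.0]]
30 5 [[440.0, 493.0], [577.0, 356.0]]
```

View pics/s5z.png

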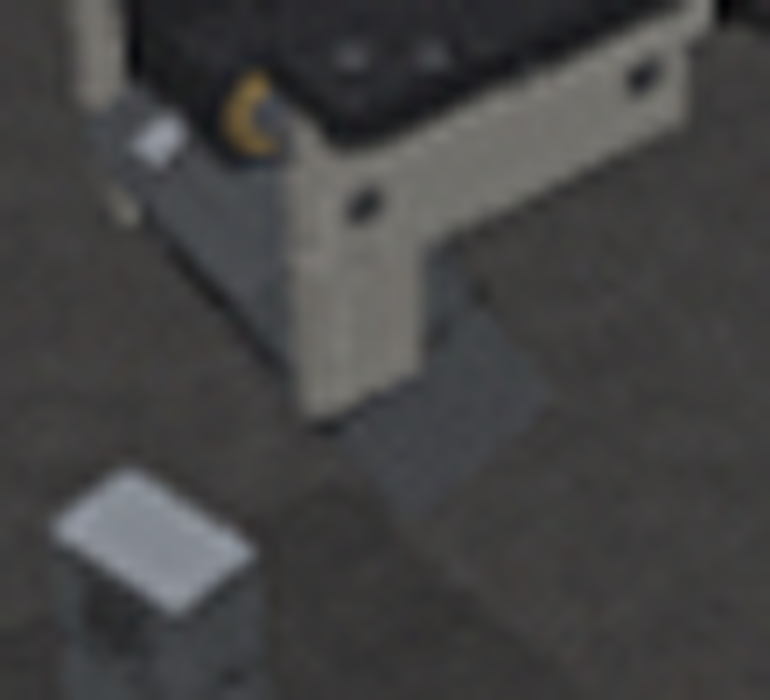

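Emit:
{"method": "apply_moves", "body": {"linear": [[-30, -40, 10], [-52, -85, 20], [-52, -130, 30], [-52, -175, 40], [-52, -220, 50], [-52, -265, 60], [-52, -310, 70], [-52, -350, 80]], "turn": [0, -0.05, -0.1, -0.15, -0.216, -0.216, -0.216, -0.216], "gripper": [0.1, 0.1, 0.1, 0.1, 0.1, 0.1, 0.1, 0.1]}}

```text
time_s: 6.0
tool_pos: [0.5796, -0.176, 0.2459]
ee_rot: [0.702, -0.075, 0.704, 0.077]
ft_force: [0.1, 1.1, -2.4]
finger_gap: 0.0558
```

Emit:
{"method": "apply_moves", "body": {"linear": [[0, -20, 0], [0, -20, 0], [0, -20, 0], [0, -20, 0], [0, -20, 0]], "turn": [0, 0, 0, 0, 0], "gripper": [0.1, 0.1, 0.1, 0.1, 0.1]}}

```text
time_s: 6.5
tool_pos: [0.5845, -0.1917, 0.2489]
ee_rot: [0.703, -0.077, 0.703, 0.077]
ft_force: [-0.0, 0.6, -1.7]
finger_gap: 0.0557
```

```bash
python3 - <<'E'
from h import *
import json
st(); c=cam('wrist'); w=env.read_camera('wrist'); np.savez('pics/w6.npz',K=c[0],r=c[1],t=c[2]); print(c[2],cam('wrist')[2])
cv2.imwrite('pics/w6.png',w)
E
```

```text
t 6.5 tcp [ 584.5 -191.7  248.9] f [-0.   0.6 -1.7] gap 55.7
[[-0.0002, -0.2165, 0.9763], [0.0004, 0.9763, 0.2165], [-1.0, 0.0005, -0.0001]]
[ 0.31355409 -0.5502214   0.26967607] [ 0.31381651 -0.55032878  0.26957978]
```

View pics/w6.png

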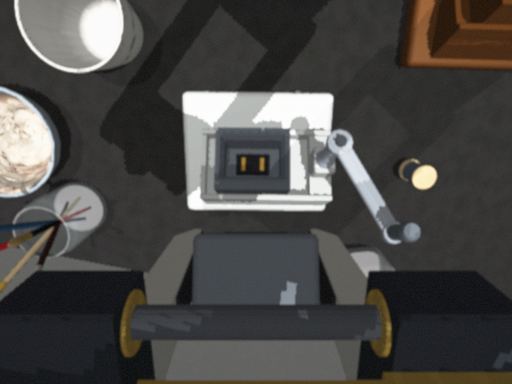

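```bash
python3 - <<'E'
from h import *
w=cv2.imread('pics/w6.png'); crop(w,175,85,345,220,4.5,'pics/w6c.png'); crop(w,310,120,430,250,5,'pics/w6d.png')
E
```

```text
(no output)
```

View pics/w6c.png

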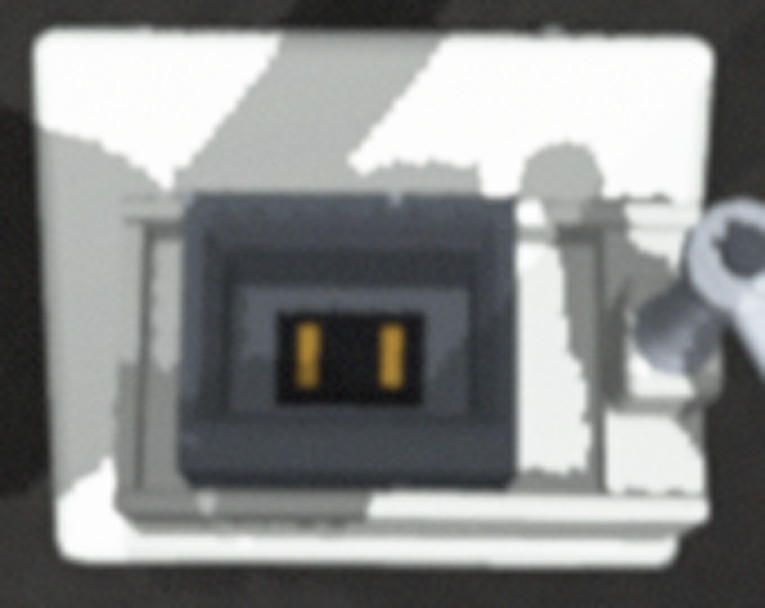

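View pics/w6d.png

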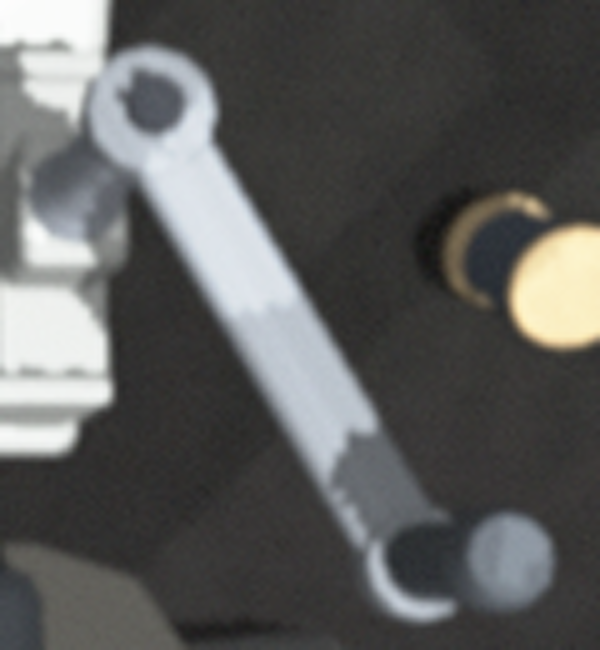

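```bash
cat > hd.py <<'E'
from h import *
def w6():
    d=np.load('pics/w6.npz'); return d['K'],d['r'],d['t']
def headframe(O,yaw):
    a=np.radians(25); cx=np.array([np.cos(yaw),np.sin(yaw),0]); cy=np.array([-np.sin(yaw),np.cos(yaw),0]); cz=np.array([0,0,1.])
    hx=np.cos(a)*cx+np.sin(a)*cz; hz=-np.sin(a)*cx+np.cos(a)*cz
    return np.stack([hx,cy,hz],1),np.array(O)
def onhead(c,uv,H,hz):
    Rm,O=H; o,d=ray(c,uv); o=Rm.T@(o*1000-O); d=Rm.T@d; return o+d*(hz-o[2])/d[2]
E
python3 - <<'E'
from hd import *
c=w6(); f=lambda u:(175+u[0]/4.5,85+u[1]/4.5); g=lambda u:(310+u[0]/5,120+u[1]/5)
P=np.array([onz(c,f(u),.03)*1000 for u in [(33,28),(714,36),(684,568),(58,562)]]); print(P.round(1))
# yaw from -x edge
d=P[1]-P[0]; d2=P[2]-P[3]; print('yaw',np.degrees(np.arctan2(-d[0],d[1])),np.degrees(np.arctan2(-d2[0],d2[1])),np.linalg.norm(d),np.linalg.norm(d2)); 
ctr=P.mean(0)
yaw=np.radians(12.4)
print('ctr',ctr)
pv=onz(c,g((152,105)),.052+.0945*np.cos(np.radians(25)))*1000; print('pivot',pv)
H=headframe([0,0,0],yaw); O=pv-H[0]@np.array([0,68,94.5]); print('O from pivot',O)
cc=H[0].T[1]; r=np.array([np.cos(yaw),np.sin(yaw),0]); print('O in charger',(O-ctr)@r,(O-ctr)@cc)
H=headframe(O,yaw)
for n,u in dict(tl=(183,195),tr=(515,198),bl=(181,482),br=(517,487)).items(): print(n,onhead(c,f(u),H,40.5).round(1))
for n,u in dict(itl=(205,237),itr=(492,237),ibl=(203,418),ibr=(492,418)).items(): print(n,onhead(c,f(u),H,37).round(1))
print('contact', [onhead(c,f(u),H,8).round(1) for u in ((277,312),(424,312),(277,405),(424,405))])
k=onhead(c,g((510,562)),H,124.5); k2=onhead(c,g((420,565)),H,94.5); print('knob',k,k2, np.arctan2(k[0],-(k[1]-68)),np.hypot(k[0],k[1]-68),np.arctan2(k2[0],-(k2[1]-68)))
print('head left/right',onhead(c,f((122,500)),H,20),onhead(c,f((708,510)),H,20))
E
```

```text
[[ 525.1 -287.4   30. ]
 [ 490.7 -123.6   30. ]
 [ 626.2  -92.3   30. ]
 [ 661.4 -259.1   30. ]]
yaw 11.872312098723649 11.930165839379127 167.3778979299661 170.44254206034654
ctr [ 575.84295181 -190.60886031   30.        ]
pivot [ 530.82629602 -131.0651295   137.64608587]
O from pivot [ 584.43407485 -188.90286824   52.        ]
O in charger 8.757048478077515 -0.17862245354855294
tl [-29.2 -42.5  40.5]
tr [-28.7  31.5  40.5]
bl [ 35.4 -41.7  40.5]
br [36.4 31.1 40.5]
itl [-20.6 -37.8  37. ]
itr [-20.8  26.6  37. ]
ibl [ 20.6 -37.5  37. ]
ibr [20.5 26.2 37. ]
contact [array([-10.9, -23.1,   8. ]), array([-11. ,  12.5,   8. ]), array([ 12. , -22.9,   8. ]), array([12. , 12.4,  8. ])]
knob [ 75.99143814 108.59335474 124.5       ] [ 75.79995277 108.14486165  94.5       ] 2.061415133118944 86.15404296999236 2.0578550062551777
head left/right [ 36.68202748 -57.65807529  20.        ] [38.74182571 77.07870112 20.        ]
```

```bash
cat >> hd.py <<'E'
YAW=np.radians(12.2); O=np.array([584.5,-189,52.]); OFF=-5.5; DX=4
H=headframe(O,YAW)
def tcp_for(h,dx=DX,off=OFF): return O+H[0]@np.array([-dx,off,66.4+h])-[0,0,19]
E
python3 - <<'E'
from hd import *
for h in (60,45,40,8,0): print(h,tcp_for(h).round(1))
plan(tcp_for(60),YAW+np.pi/2)
_,M=st(); print('per mm insertion in tool axes',M.T@-H[0][:,2])
E
```

```text
60 [ 529.9 -206.4  145.9]
45 [ 536.1 -205.1  132.3]
40 [ 538.2 -204.6  127.7]
8 [ 551.4 -201.8   98.7]
0 [ 554.7 -201.1   91.5]
t 6.55 tcp [ 584.6 -191.9  249.1] f [ 0.1 -0.3 -1.6] gap 55.7
[[0.0001, -0.2164, 0.9763], [0.0002, 0.9763, 0.2164], [-1.0, 0.0002, 0.0002]]
shift [103.2  -2.4 -56.6] turn 0.005 alt -3.136 q6 -2.29
t 6.55 tcp [ 584.6 -191.9  249.1] f [ 0.1 -0.3 -1.6] gap 55.7
[[0.0001, -0.2164, 0.9763], [0.0002, 0.9763, 0.2164], [-1.0, 0.0002, 0.0002]]
per mm insertion in tool axes [ 0.90638489 -0.00232473  0.42244648]
```

Emit:
{"method": "apply_moves", "body": {"linear": [[0, 0, -30], [20, -2, -57], [50, -2, -57], [75, -2, -57], [92, -2, -57], [100, -2, -57], [103, -2, -57], [103, -2, -57]], "turn": [0, 0, 0, 0, 0, 0, 0, 0], "gripper": [0.1, 0.1, 0.1, 0.1, 0.1, 0.1, 0.1, 0.1]}}

```text
time_s: 7.35
tool_pos: [0.5297, -0.2075, 0.1464]
ee_rot: [0.703, -0.077, 0.703, 0.076]
ft_force: [0.4, 0.3, -1.3]
finger_gap: 0.0558
```

Emit:
{"method": "apply_moves", "body": {"linear": [[0, 0, 0], [0, 0, 0]], "turn": [0, 0], "gripper": [0.1, 0.1]}}

```text
time_s: 7.55
tool_pos: [0.53, -0.2079, 0.1469]
ee_rot: [0.703, -0.077, 0.702, 0.076]
ft_force: [-0.2, -0.6, -0.8]
finger_gap: 0.0562
```

```bash
python3 - <<'E'
from hd import *
plan(tcp_for(60),YAW+np.pi/2)
s=env.read_camera('scene'); w=env.read_camera('wrist')
crop(s,280,150,400,300,4,'pics/s7.png'); cv2.imwrite('pics/w7.png',w)
# predicted foot corners in scene on crop
c=cam('scene'); o=env.get_obs(); g=o['tool_pos']*1000+[0,0,19]
q=[g+H[0]@np.array([x+DX,y,z-66.4]) for x in(-18,18) for y in(-28,28) for z in (0,)]
print(((proj(c,np.array(q)/1000)-[280,150])*4).round(0).tolist())
E
```

```text
t 7.55 tcp [ 530.  -207.9  146.9] f [-0.2 -0.6 -0.8] gap 56.2
[[0.0016, -0.2147, 0.9767], [-0.001, 0.9767, 0.2147], [-1.0, -0.0014, 0.0013]]
shift [1.  1.5 0.3] turn 0.003 alt -3.138 q6 -2.36
[[249.0, 506.0], [167.0, 447.0], [287.0, 454.0], [204.0, 396.0]]
```

View pics/s7.png

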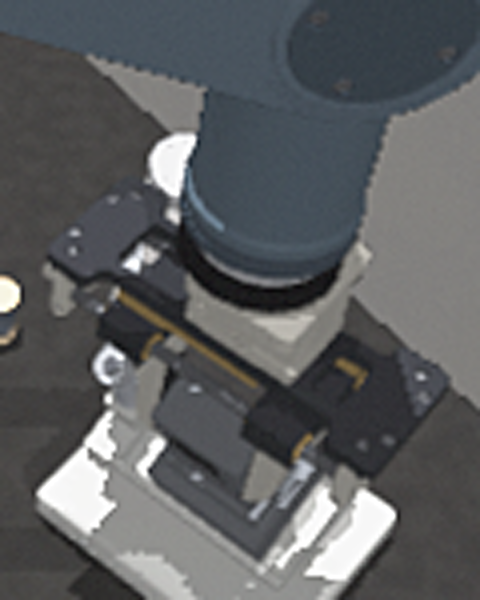

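View pics/w7.png

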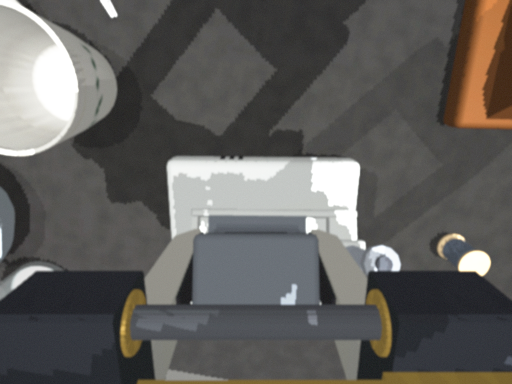

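Emit:
{"method": "apply_moves", "body": {"linear": [[4, 1.5, 2], [8, 1.5, 4], [12, 1.5, 6], [15, 1.5, 7.2], [18, 1.5, 8.5], [20.5, 1.5, 9.7], [20.5, 1.5, 9.7]], "turn": [0, 0, 0, 0, 0, 0, 0], "gripper": [0.1, 0.1, 0.1, 0.1, 0.1, 0.1, 0.1], "newtons": 20}}

```text
time_s: 8.35
tool_pos: [0.5384, -0.204, 0.1248]
ee_rot: [0.703, -0.076, 0.703, 0.077]
ft_force: [-0.6, 0.3, -1.9]
finger_gap: 0.0557
```

```bash
cat >> hd.py <<'E'
def hs():
    o,M=st(); g=o['tool_pos']*1000+[0,0,19]; p=H[0].T@(g-O); print('foot head coords',(p+[DX,0,-66.4]).round(1),'F head',(H[0].T@o['ft_force']).round(1),'torq',o['wrist_torque'].round(2)); return o,M
E
python3 - <<'E'
from hd import *
hs()
E
```

```text
t 8.35 tcp [ 538.4 -204.   124.8] f [-0.6  0.3 -1.9] gap 55.7
[[-0.0007, -0.2147, 0.9767], [0.0004, 0.9767, 0.2147], [-1.0, 0.0006, -0.0006]]
foot head coords [-0.9 -4.9 37.2] F head [-1.3  0.4 -1.5] torq [0.06 0.03 0.01]
```

Emit:
{"method": "apply_moves", "body": {"linear": [[1.8, -0.3, 1.1], [3.6, -0.3, 2.0], [5.4, -0.3, 2.9], [7.3, -0.3, 3.8], [7.3, -0.3, 3.8]], "turn": [0, 0, 0, 0, 0], "gripper": [0.1, 0.1, 0.1, 0.1, 0.1]}}

```text
time_s: 8.85
tool_pos: [0.5423, -0.2035, 0.1178]
ee_rot: [0.703, -0.076, 0.703, 0.076]
ft_force: [-0.5, -0.5, -1.7]
finger_gap: 0.0558
```

```bash
python3 - <<'E'
from hd import *
hs()
s=env.read_camera('scene'); w=env.read_camera('wrist')
crop(s,280,200,400,320,5,'pics/s8.png')
E
```

```text
t 8.85 tcp [ 542.3 -203.5  117.8] f [-0.5 -0.5 -1.7] gap 55.8
[[-0.0003, -0.2146, 0.9767], [0.0001, 0.9767, 0.2146], [-1.0, 0.0002, -0.0002]]
foot head coords [-0.3 -5.3 29.1] F head [-1.2 -0.4 -1.3] torq [ 0.01  0.05 -0.03]
```

View pics/s8.png

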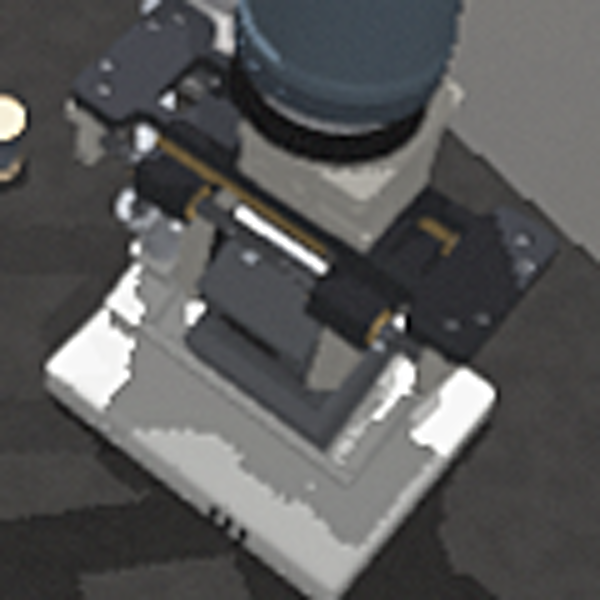

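Emit:
{"method": "apply_moves", "body": {"linear": [[2.3, 0, 1.2], [4.5, 0, 2.2], [6.8, 0, 3.2], [9, 0, 4.2], [9, 0, 4.2]], "turn": [0, 0, 0, 0, 0], "gripper": [0.1, 0.1, 0.1, 0.1, 0.1]}}

```text
time_s: 9.45
tool_pos: [0.5464, -0.2026, 0.1086]
ee_rot: [0.703, -0.076, 0.703, 0.076]
ft_force: [0.7, -0.3, -1.8]
finger_gap: 0.056
```

```bash
python3 - <<'E'
from hd import *
hs()
E
```

```text
t 9.45 tcp [ 546.4 -202.6  108.6] f [ 0.7 -0.3 -1.8] gap 56.0
[[-0.0004, -0.2146, 0.9767], [0.0002, 0.9767, 0.2146], [-1.0, 0.0003, -0.0004]]
foot head coords [-0.4 -5.3 19.1] F head [-0.2 -0.5 -1.9] torq [-0.04  0.03 -0.04]
```

Emit:
{"method": "apply_moves", "body": {"linear": [[2.3, 0, 1.2], [4.5, 0, 2.2], [6.8, 0, 3.2], [8, 0, 3.8], [9, 0, 4.2], [9, 0, 4.2]], "turn": [0, 0, 0, 0, 0, 0], "gripper": [0.1, 0.1, 0.1, 0.1, 0.1, 0.1], "newtons": 30}}

```text
time_s: 10.05
tool_pos: [0.5505, -0.2018, 0.0999]
ee_rot: [0.703, -0.076, 0.703, 0.076]
ft_force: [0.3, -0.4, -1.2]
finger_gap: 0.0561
```

```bash
python3 - <<'E'
from hd import *
hs()
E
```

```text
t 10.05 tcp [ 550.5 -201.8   99.9] f [ 0.3 -0.4 -1.2] gap 56.1
[[-0.0002, -0.2145, 0.9767], [0.0001, 0.9767, 0.2145], [-1.0, 0.0001, -0.0001]]
foot head coords [-0.3 -5.3  9.4] F head [-0.3 -0.4 -1.2] torq [-0.01  0.02  0.02]
```

Now press in small steps, watching the force.

Emit:
{"method": "apply_moves", "body": {"linear": [[0.9, 0, 0.4], [1.8, 0, 0.8], [2.7, 0, 1.2], [2.7, 0, 1.2]], "turn": [0, 0, 0, 0], "gripper": [0.1, 0.1, 0.1, 0.1], "newtons": 40}}

```text
time_s: 10.45
tool_pos: [0.5515, -0.2016, 0.098]
ee_rot: [0.703, -0.076, 0.703, 0.076]
ft_force: [-3.1, 1.0, 4.2]
finger_gap: 0.0559
```

```bash
python3 - <<'E'
from hd import *
hs()
E
```

```text
t 10.45 tcp [ 551.5 -201.6   98. ] f [-3.1  1.   4.2] gap 55.9
[[-0.0001, -0.2146, 0.9767], [-0.0003, 0.9767, 0.2146], [-1.0, -0.0003, -0.0001]]
foot head coords [-0.2 -5.4  7.3] F head [-0.8  1.7  5. ] torq [0.07 0.46 0.01]
```

Emit:
{"method": "apply_moves", "body": {"linear": [[0.5, 0, 0.25], [1, 0, 0.5], [1.5, 0, 0.7], [2, 0, 0.95], [2.5, 0, 1.2], [2.5, 0, 1.2]], "turn": [0, 0, 0, 0, 0, 0], "gripper": [0.1, 0.1, 0.1, 0.1, 0.1, 0.1]}}

```text
time_s: 11.05
tool_pos: [0.5527, -0.2014, 0.0954]
ee_rot: [0.703, -0.076, 0.703, 0.076]
ft_force: [-3.3, 1.1, 4.4]
finger_gap: 0.0559
```

```bash
python3 - <<'E'
from hd import *
hs()
E
```

```text
t 11.05 tcp [ 552.7 -201.4   95.4] f [-3.3  1.1  4.4] gap 55.9
[[-0.0, -0.2146, 0.9767], [-0.0003, 0.9767, 0.2146], [-1.0, -0.0003, -0.0001]]
foot head coords [-0.2 -5.4  4.4] F head [-0.8  1.7  5.3] torq [0.13 0.46 0.05]
```

Emit:
{"method": "apply_moves", "body": {"linear": [[0.5, 0, 0.25], [1, 0, 0.5], [1.5, 0, 0.7], [2, 0, 0.95], [2.5, 0, 1.2], [2.7, 0, 1.3], [2.7, 0, 1.3]], "turn": [0, 0, 0, 0, 0, 0, 0], "gripper": [0.1, 0.1, 0.1, 0.1, 0.1, 0.1, 0.1]}}

```text
time_s: 11.75
tool_pos: [0.5539, -0.2011, 0.0926]
ee_rot: [0.703, -0.076, 0.703, 0.076]
ft_force: [-3.5, -0.3, 4.7]
finger_gap: 0.056
```

```bash
python3 - <<'E'
from hd import *
hs()
E
```

```text
t 11.75 tcp [ 553.9 -201.1   92.6] f [-3.5 -0.3  4.7] gap 56.0
[[-0.0001, -0.2146, 0.9767], [-0.0003, 0.9767, 0.2146], [-1.0, -0.0002, -0.0002]]
foot head coords [-0.2 -5.4  1.3] F head [-1.2  0.4  5.7] torq [ 0.12  0.56 -0.02]
```

Emit:
{"method": "apply_moves", "body": {"linear": [[0.5, 0, 0.25], [1, 0, 0.5], [1.3, 0, 0.65], [1.3, 0, 0.65]], "turn": [0, 0, 0, 0], "gripper": [0.1, 0.1, 0.1, 0.1]}}

```text
time_s: 12.15
tool_pos: [0.5544, -0.2011, 0.0917]
ee_rot: [0.703, -0.077, 0.703, 0.076]
ft_force: [-5.3, -0.2, 7.7]
finger_gap: 0.0559
```

```bash
python3 - <<'E'
from hd import *
hs()
E
```

```text
t 12.15 tcp [ 554.4 -201.1   91.7] f [-5.3 -0.2  7.7] gap 55.9
[[-0.0003, -0.2147, 0.9767], [-0.0006, 0.9767, 0.2147], [-1.0, -0.0005, -0.0004]]
foot head coords [-0.2 -5.5  0.3] F head [-1.5  0.9  9.1] torq [0.04 0.75 0.02]
```

Emit:
{"method": "apply_moves", "body": {"linear": [[0.3, 0, 0.15], [0.3, 0, 0.15]], "turn": [0, 0], "gripper": [0.1, 0.1]}}

```text
time_s: 12.35
tool_pos: [0.5545, -0.2012, 0.0916]
ee_rot: [0.703, -0.077, 0.703, 0.076]
ft_force: [-6.0, 0.1, 9.3]
finger_gap: 0.0558
```

```bash
python3 - <<'E'
from hd import *
hs()
E
```

```text
t 12.35 tcp [ 554.5 -201.2   91.6] f [-6.   0.1  9.3] gap 55.8
[[-0.0004, -0.2146, 0.9767], [-0.0009, 0.9767, 0.2146], [-1.0, -0.0008, -0.0006]]
foot head coords [-0.2 -5.6  0.2] F head [-1.4  1.4 10.9] torq [ 0.03  0.9  -0.06]
```

Emit:
{"method": "apply_moves", "body": {"linear": [[-0.8, 0, -0.4], [-0.8, 0, -0.4], [-0.8, 0, -0.4], [-0.8, 0, -0.4], [-20, 0, -0.4], [-60, 0, -0.4], [-110, 0, -0.4], [-150, 0, -0.4]], "turn": [0, 0, 0, 0, 0, 0, 0, 0], "gripper": [0.1, -0.4, -0.45, -0.45, -0.45, -0.45, -0.45, -0.45]}}

```text
time_s: 13.15
tool_pos: [0.5549, -0.201, 0.2429]
ee_rot: [0.703, -0.077, 0.703, 0.076]
ft_force: [0.8, -0.2, 1.2]
finger_gap: 0.0674
```

Emit:
{"method": "apply_moves", "body": {"linear": [[0, 0, 30], [0, 0, 30], [0, 0, 30]], "turn": [0, 0, 0], "gripper": [1, 1, 1]}}

```text
time_s: 13.45
tool_pos: [0.5837, -0.1941, 0.2397]
ee_rot: [0.703, -0.076, 0.703, 0.077]
ft_force: [-0.4, 0.1, -0.0]
finger_gap: 0.0476
```

```bash
python3 - <<'E'
from hd import *
hs(); c=cam('wrist'); np.savez('pics/w9.npz',K=c[0],r=c[1],t=c[2]); w=env.read_camera('wrist'); cv2.imwrite('pics/w9.png',w); s=env.read_camera('scene'); crop(s,280,180,400,320,4,'pics/s9.png')
E
```

```text
t 13.45 tcp [ 583.7 -194.1  239.7] f [-0.4  0.1 -0. ] gap 47.6
[[-0.0013, -0.2155, 0.9765], [0.0006, 0.9765, 0.2155], [-1.0, 0.0008, -0.0011]]
foot head coords [ 89.7  -4.8 121.7] F head [-0.3  0.2  0.1] torq [0.04 0.   0.02]
```

View pics/w9.png

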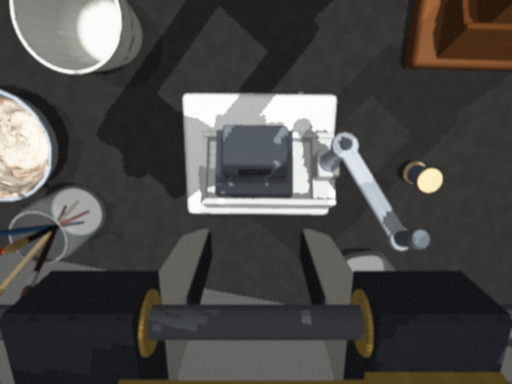

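View pics/s9.png

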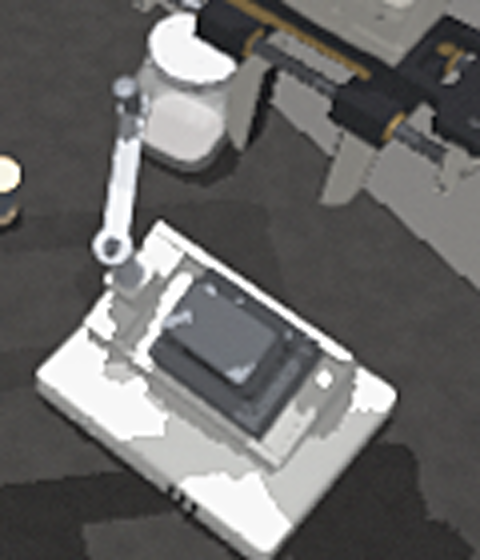

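```bash
cat >> hd.py <<'E'
def ktcp(th,hz=101,e=-5.8,up=0,r=85):
    return O+H[0]@np.array([r*np.sin(th)+e,68-r*np.cos(th),hz])+[0,0,up]
E
python3 - <<'E'
from hd import *
d=np.load('pics/w9.npz'); c=(d['K'],d['r'],d['t']); w=cv2.imread('pics/w9.png'); crop(w,200,110,440,260,3.3,'pics/w9c.png')
plan(ktcp(2.06,up=45),YAW+np.pi/2); plan(ktcp(2.06),YAW+np.pi/2)
print(ktcp(2.06).round(1),ktcp(0).round(1))
E
```

```text
t 13.55 tcp [ 582.9 -194.2  239.3] f [ 0.1  0.5 -0.4] gap 40.1
[[-0.0023, -0.2147, 0.9767], [0.0011, 0.9767, 0.2147], [-1.0, 0.0016, -0.0021]]
shift [ 21.6 112.6  23.1] turn 0.003 alt -3.138 q6 -2.29
t 13.55 tcp [ 582.9 -194.2  239.3] f [ 0.1  0.5 -0.4] gap 40.1
[[-0.0023, -0.2147, 0.9767], [0.0011, 0.9767, 0.2147], [-1.0, 0.0016, -0.0021]]
shift [ 66.6 112.5  23.2] turn 0.003 alt -3.138 q6 -2.29
[581.3 -79.3 172.8] [ 541.2 -215.7  141.1]
```

View pics/w9c.png

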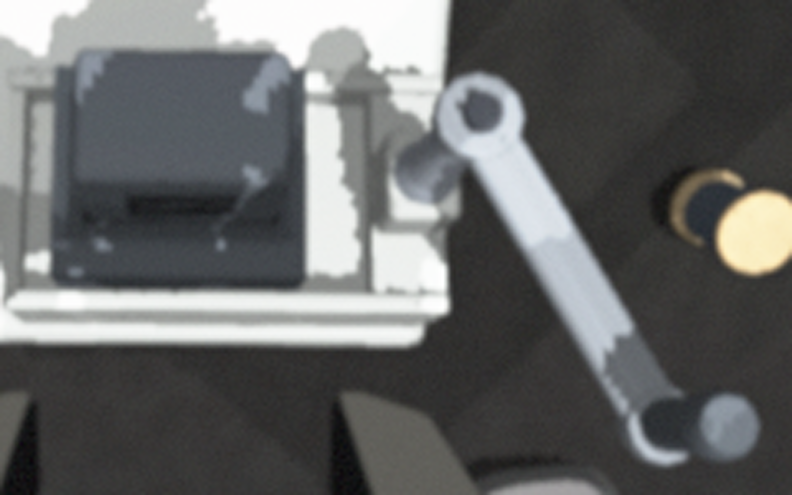

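Emit:
{"method": "apply_moves", "body": {"linear": [[0, 40, 8], [0, 80, 16], [0, 112.5, 23.2], [0, 112.5, 23.2], [10, 112.5, 23.2], [15, 112.5, 23.2], [15, 112.5, 23.2], [15, 112.5, 23.2]], "turn": [0, 0, 0, 0, 0, 0, 0, 0], "gripper": [0.1, 0.1, 0.1, 0.1, 0.1, 0.1, 0.1, 0.1], "newtons": 6}}

```text
time_s: 14.35
tool_pos: [0.582, -0.0807, 0.2249]
ee_rot: [0.703, -0.076, 0.703, 0.076]
ft_force: [-0.2, 0.3, 0.2]
finger_gap: 0.0416
```

```bash
python3 - <<'E'
from hd import *
plan(ktcp(2.06),YAW+np.pi/2); w=env.read_camera('wrist'); cv2.imwrite('pics/w10.png',w); s=env.read_camera('scene'); crop(s,260,130,380,280,4,'pics/s10.png')
E
```

```text
t 14.35 tcp [582.  -80.7 224.9] f [-0.2  0.3  0.2] gap 41.6
[[-0.0012, -0.213, 0.9771], [0.0002, 0.9771, 0.213], [-1.0, 0.0005, -0.0011]]
shift [52.1  1.6 -0.4] turn 0.002 alt -3.14 q6 -2.11
```

View pics/w10.png

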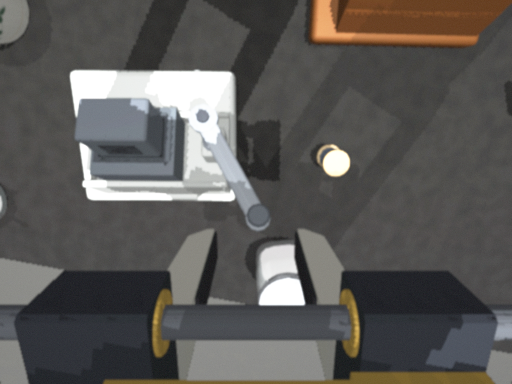

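View pics/s10.png

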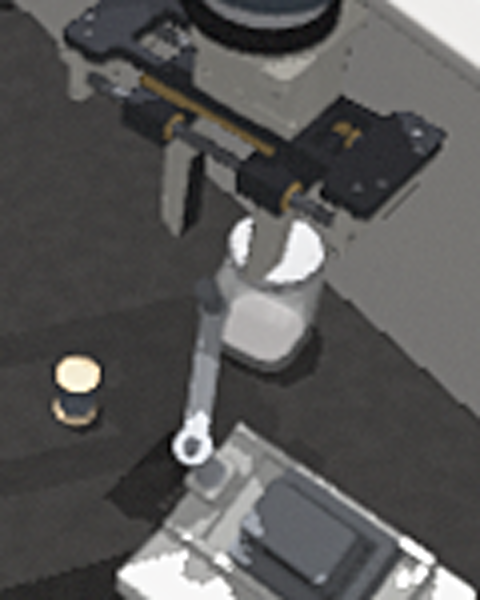

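Emit:
{"method": "apply_moves", "body": {"linear": [[15, 1.5, 0], [30, 1.5, 0], [42, 1.5, 0], [49, 1.5, 0], [52, 1.5, 0], [52, 1.5, 0]], "turn": [0, 0, 0, 0, 0, 0], "gripper": [0.1, 0.1, 0.1, 0.1, 0.1, 0.1]}}

```text
time_s: 15.05
tool_pos: [0.582, -0.0783, 0.1734]
ee_rot: [0.703, -0.076, 0.703, 0.076]
ft_force: [-0.3, -0.4, 0.2]
finger_gap: 0.0419
```

Emit:
{"method": "apply_moves", "body": {"linear": [[0, 0, 0], [0, 0, 0], [0, 0, 0], [0, 0, 0], [0, 0, 0]], "turn": [0, 0, 0, 0, 0], "gripper": [0.5, 0.8, 0.8, 0.8, 0.8], "newtons": 6}}

```text
time_s: 15.55
tool_pos: [0.5821, -0.0784, 0.1738]
ee_rot: [0.703, -0.076, 0.703, 0.076]
ft_force: [-0.4, -1.3, 0.5]
finger_gap: 0.0138
```

```bash
python3 - <<'E'
from hd import *
plan(ktcp(2.06),YAW+np.pi/2);  w=env.read_camera('wrist'); cv2.imwrite('pics/w11.png',w); s=env.read_camera('scene'); crop(s,260,130,380,280,4,'pics/s11.png')
o,M=st(); C0=o['tool_pos']*1000
print('arc shifts from th=2.06')
for th in np.arange(2.06,-0.001,-0.10): print(round(th,2),(M.T@(ktcp(th)-ktcp(2.06))).round(1))
print(0,(M.T@(ktcp(0)-ktcp(2.06))).round(1))
E
```

```text
t 15.55 tcp [582.1 -78.4 173.8] f [-0.4 -1.3  0.5] gap 13.8
[[0.0003, -0.2145, 0.9767], [-0.0005, 0.9767, 0.2145], [-1.0, -0.0005, 0.0002]]
shift [ 1.  -0.7 -1. ] turn 0.003 alt -3.138 q6 -2.11
t 15.65 tcp [582.1 -78.4 173.8] f [-1.7 -0.9  1.9] gap 13.7
[[0.0003, -0.2144, 0.9767], [-0.0004, 0.9767, 0.2144], [-1.0, -0.0005, 0.0002]]
arc shifts from th=2.06
2.06 [0. 0. 0.]
1.96 [-1.5 -7.7  3.3]
1.86 [ -2.7 -15.7   5.8]
1.76 [ -3.6 -24.    7.6]
1.66 [ -4.1 -32.4   8.6]
1.56 [ -4.2 -40.9   8.9]
1.46 [ -4.  -49.4   8.4]
1.36 [ -3.4 -57.8   7.1]
1.26 [ -2.5 -66.    5.1]
1.16 [ -1.2 -73.9   2.4]
1.06 [  0.4 -81.5  -1.1]
0.96 [  2.3 -88.7  -5.2]
0.86 [  4.5 -95.4  -9.9]
0.76 [   7.  -101.5  -15.3]
0.66 [   9.7 -107.   -21.1]
0.56 [  12.7 -111.9  -27.4]
0.46 [  15.8 -116.   -34.2]
0.36 [  19.1 -119.4  -41.2]
0.26 [  22.5 -121.9  -48.6]
0.16 [  26.  -123.7  -56.1]
0.06 [  29.6 -124.6  -63.8]
0 [  31.8 -124.7  -68.4]
```

View pics/w11.png

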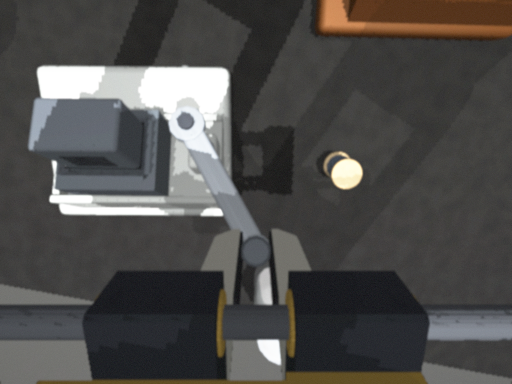

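View pics/s11.png

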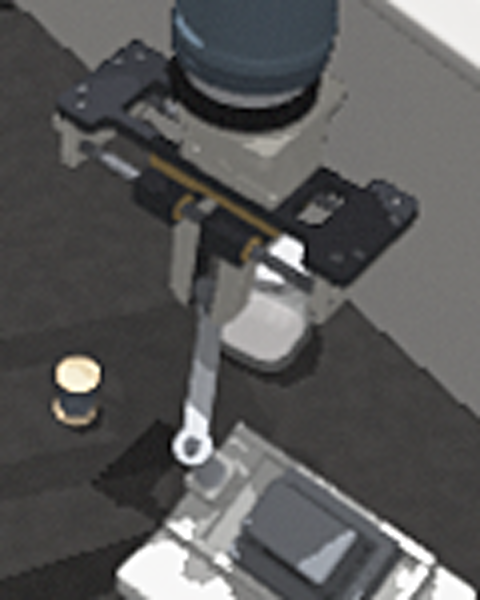

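Emit:
{"method": "apply_moves", "body": {"linear": [[-1.5, -7.7, 3.3], [-2.7, -15.7, 5.8], [-3.6, -24, 7.6], [-4.1, -32.4, 8.6], [-4.2, -40.9, 8.9], [-4.2, -40.9, 8.9]], "turn": [0, 0, 0, 0, 0, 0], "gripper": [0.8, 0.8, 0.8, 0.8, 0.8, 0.8]}}

```text
time_s: 16.25
tool_pos: [0.6, -0.1183, 0.1778]
ee_rot: [0.703, -0.076, 0.703, 0.075]
ft_force: [2.0, -0.8, 2.4]
finger_gap: 0.0143
```

```bash
python3 - <<'E'
from hd import *
hs(); plan(ktcp(1.56),YAW+np.pi/2)
w=env.read_camera('wrist'); cv2.imwrite('pics/w12.png',w)
o,M=st()
for th in np.arange(1.56,-0.001,-0.10): print(round(th,2),(M.T@(ktcp(th)-ktcp(1.56))).round(1))
E
```

```text
t 16.25 tcp [ 600.  -118.3  177.8] f [ 2.  -0.8  2.4] gap 14.3
[[0.0008, -0.2133, 0.977], [-0.0017, 0.977, 0.2133], [-1.0, -0.0018, 0.0004]]
foot head coords [92.5 65.8 52.1] F head [ 2.6 -1.2  1.4] torq [ 0.01 -0.17 -0.1 ]
t 16.25 tcp [ 600.  -118.3  177.8] f [ 2.  -0.8  2.4] gap 14.3
[[0.0008, -0.2133, 0.977], [-0.0017, 0.977, 0.2133], [-1.0, -0.0018, 0.0004]]
shift [ 0.8  1.3 -1. ] turn 0.002 alt -3.14 q6 -2.16
t 16.3 tcp [ 600.  -118.   177.8] f [ 2.2 -0.7  2.2] gap 13.6
[[0.0008, -0.2134, 0.977], [-0.0017, 0.977, 0.2134], [-1.0, -0.0018, 0.0005]]
1.56 [0. 0. 0.]
1.46 [ 0.2 -8.5 -0.5]
1.36 [  0.8 -16.9  -1.7]
1.26 [  1.8 -25.1  -3.7]
1.16 [  3.  -33.   -6.5]
1.06 [  4.7 -40.6  -9.9]
0.96 [  6.6 -47.8 -14. ]
0.86 [  8.8 -54.5 -18.8]
0.76 [ 11.3 -60.6 -24.1]
0.66 [ 14.  -66.1 -29.9]
0.56 [ 17.  -71.  -36.3]
0.46 [ 20.1 -75.1 -43. ]
0.36 [ 23.4 -78.5 -50.1]
0.26 [ 26.8 -81.1 -57.4]
0.16 [ 30.3 -82.8 -64.9]
0.06 [ 33.9 -83.7 -72.6]
```

View pics/w12.png

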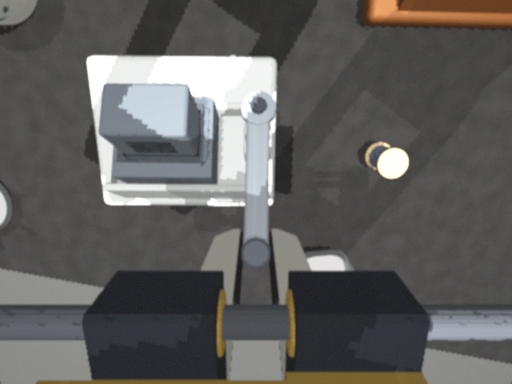

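Lever follows nicely (arm now along head +x, pixel 257,110–245). Continuing.

Emit:
{"method": "apply_moves", "body": {"linear": [[0.2, -8.5, -0.5], [0.8, -16.9, -1.7], [1.8, -25.1, -3.7], [3, -33, -6.5], [4.7, -40.6, -9.9], [6.6, -47.8, -14], [8.8, -54.5, -18.8], [8.8, -54.5, -18.8]], "turn": [0, 0, 0, 0, 0, 0, 0, 0], "gripper": [0.8, 0.8, 0.8, 0.8, 0.8, 0.8, 0.8, 0.8]}}

```text
time_s: 17.1
tool_pos: [0.5919, -0.1751, 0.1684]
ee_rot: [0.703, -0.076, 0.704, 0.076]
ft_force: [-0.1, -1.3, -0.3]
finger_gap: 0.0139
```

```bash
python3 - <<'E'
from hd import *
hs(); plan(ktcp(.86),YAW+np.pi/2)
w=env.read_camera('wrist'); cv2.imwrite('pics/w13.png',w)
o,M=st()
for th in list(np.arange(.86,0.05,-0.10))+[0,-.05]: print(round(th,2),(M.T@(ktcp(th)-ktcp(.86))).round(1))
E
```

```text
t 17.1 tcp [ 591.9 -175.1  168.4] f [-0.1 -1.3 -0.3] gap 13.9
[[-0.0013, -0.2134, 0.977], [-0.0008, 0.977, 0.2134], [-1.0, -0.0005, -0.0014]]
foot head coords [70.5 12.1 52. ] F head [-0.5 -1.2 -0.1] torq [-0.07  0.07 -0.06]
t 17.1 tcp [ 591.9 -175.1  168.4] f [-0.1 -1.3 -0.3] gap 13.9
[[-0.0013, -0.2134, 0.977], [-0.0008, 0.977, 0.2134], [-1.0, -0.0005, -0.0014]]
shift [0.  0.5 0.2] turn 0.002 alt -3.14 q6 -2.25
t 17.15 tcp [ 592.1 -174.7  168.4] f [ 0.5 -0.7 -1.1] gap 13.7
[[-0.0012, -0.2135, 0.9769], [-0.0008, 0.9769, 0.2135], [-1.0, -0.0005, -0.0013]]
0.86 [0. 0. 0.]
0.76 [ 2.5 -6.1 -5.3]
0.66 [  5.2 -11.7 -11.2]
0.56 [  8.2 -16.5 -17.5]
0.46 [ 11.3 -20.6 -24.2]
0.36 [ 14.6 -24.  -31.3]
0.26 [ 18.1 -26.6 -38.6]
0.16 [ 21.6 -28.3 -46.1]
0.06 [ 25.2 -29.3 -53.8]
0 [ 27.3 -29.4 -58.4]
-0.05 [ 29.1 -29.3 -62.3]
```

View pics/w13.png

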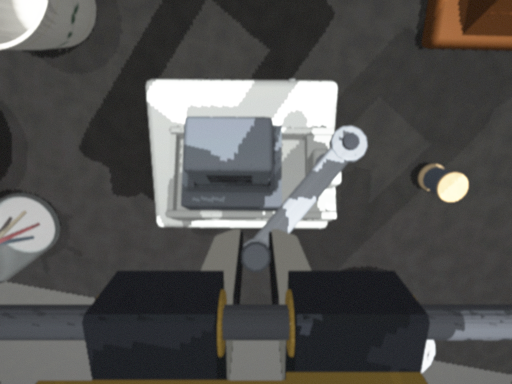

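Emit:
{"method": "apply_moves", "body": {"linear": [[2.5, -6.1, -5.3], [5.2, -11.7, -11.2], [8.2, -16.5, -17.5], [11.3, -20.6, -24.2], [14.6, -24, -31.3], [14.6, -24, -31.3]], "turn": [0, 0, 0, 0, 0, 0], "gripper": [0.8, 0.8, 0.8, 0.8, 0.8, 0.8]}}

```text
time_s: 17.75
tool_pos: [0.566, -0.2046, 0.1537]
ee_rot: [0.702, -0.076, 0.704, 0.076]
ft_force: [-0.4, -0.4, -0.7]
finger_gap: 0.0139
```

```bash
python3 - <<'E'
from hd import *
hs(); plan(ktcp(.36),YAW+np.pi/2)
E
```

```text
t 17.75 tcp [ 566.  -204.6  153.7] f [-0.4 -0.4 -0.7] gap 13.9
[[-0.0017, -0.2136, 0.9769], [-0.0004, 0.9769, 0.2136], [-1.0, -0.0, -0.0017]]
foot head coords [ 35.6 -11.4  52. ] F head [-0.7 -0.3 -0.5] torq [-0.05  0.12 -0.05]
t 17.75 tcp [ 566.  -204.6  153.7] f [-0.4 -0.4 -0.7] gap 13.9
[[-0.0017, -0.2136, 0.9769], [-0.0004, 0.9769, 0.2136], [-1.0, -0.0, -0.0017]]
shift [-0.  -0.2  0.6] turn 0.002 alt -3.139 q6 -2.32
```

Emit:
{"method": "apply_moves", "body": {"linear": [[3.5, -2.6, -7.3], [7, -4.3, -14.8], [10.6, -5.3, -22.5], [11.6, -5.4, -24.8], [12.7, -5.4, -27.1], [12.7, -5.4, -27.1]], "turn": [0, 0, 0, 0, 0, 0], "gripper": [0.8, 0.8, 0.8, 0.8, 0.8, 0.8]}}

```text
time_s: 18.35
tool_pos: [0.5421, -0.2161, 0.1418]
ee_rot: [0.703, -0.077, 0.703, 0.075]
ft_force: [2.3, -5.5, -1.3]
finger_gap: 0.0142
```

```bash
python3 - <<'E'
from hd import *
hs(); plan(ktcp(0),YAW+np.pi/2)
w=env.read_camera('wrist'); cv2.imwrite('pics/w14.png',w)
E
```

```text
t 18.35 tcp [ 542.1 -216.1  141.8] f [ 2.3 -5.5 -1.3] gap 14.2
[[0.0008, -0.2141, 0.9768], [-0.0022, 0.9768, 0.2141], [-1.0, -0.0023, 0.0003]]
foot head coords [  7.2 -17.5  52.1] F head [ 0.5 -5.8 -1.7] torq [-0.79 -0.33 -0.04]
t 18.35 tcp [ 542.1 -216.1  141.8] f [ 2.3 -5.5 -1.3] gap 14.2
[[0.0008, -0.2141, 0.9768], [-0.0022, 0.9768, 0.2141], [-1.0, -0.0023, 0.0003]]
shift [ 0.7  0.5 -0.8] turn 0.003 alt -3.139 q6 -2.36
```

View pics/w14.png

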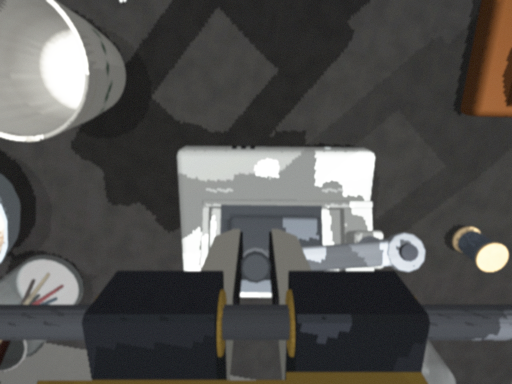

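Emit:
{"method": "apply_moves", "body": {"linear": [[0.8, -0.5, -1.8], [1.7, -0.6, -3.6], [1.7, -0.6, -3.6]], "turn": [0, 0, 0], "gripper": [0.8, 0.8, 0.8]}}

```text
time_s: 18.7
tool_pos: [0.5387, -0.2171, 0.1401]
ee_rot: [0.703, -0.077, 0.703, 0.076]
ft_force: [1.5, -6.0, -0.6]
finger_gap: 0.0138
```

```bash
python3 - <<'E'
from hd import *
hs()
E
```

```text
t 18.7 tcp [ 538.7 -217.1  140.1] f [ 1.5 -6.  -0.6] gap 13.8
[[0.0006, -0.2143, 0.9768], [-0.0016, 0.9768, 0.2143], [-1.0, -0.0017, 0.0002]]
foot head coords [  3.3 -17.7  52.1] F head [-0.1 -6.2 -0.6] torq [-0.79 -0.31 -0.01]
```

```bash
python3 - <<'E'
from hd import *
w=env.read_camera('wrist'); cv2.imwrite('pics/w15.png',w); crop(w,170,130,440,290,2.9,'pics/w15c.png')
c=cam('wrist')
for th in (0,-.1,.1): print(th,[proj(c,(O+H[0]@np.array(p))/1000).round(0)[0].tolist() for p in ((0,68,94.5),(85*np.sin(th),68-85*np.cos(th),124.5),(30*np.sin(th),68-30*np.cos(th),94.5),(60*np.sin(th),68-60*np.cos(th),94.5))])
E
```

```text
0 [[407.0, 258.0], [256.0, 261.0], [354.0, 258.0], [301.0, 258.0]]
-0.1 [[407.0, 258.0], [257.0, 243.0], [354.0, 253.0], [301.0, 247.0]]
0.1 [[407.0, 258.0], [257.0, 280.0], [354.0, 264.0], [301.0, 269.0]]
```

View pics/w15c.png

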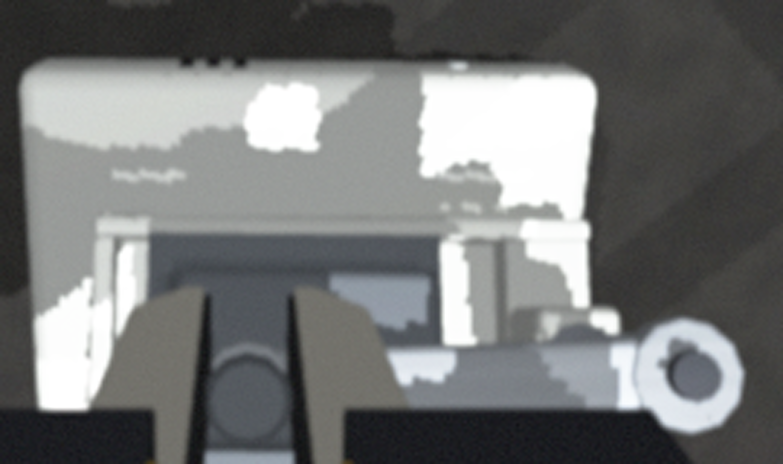

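Emit:
{"method": "apply_moves", "body": {"linear": [[0.6, -0.6, -1.3], [1.2, -0.8, -2.6], [1.8, -0.8, -3.9], [1.8, -0.8, -3.9]], "turn": [0, 0, 0, 0], "gripper": [0.8, 0.8, 0.8, 0.8], "newtons": 12}}

```text
time_s: 19.15
tool_pos: [0.5356, -0.2178, 0.1385]
ee_rot: [0.704, -0.076, 0.702, 0.076]
ft_force: [4.5, -3.2, 2.3]
finger_gap: 0.0138
```

```bash
python3 - <<'E'
from hd import *
hs()
w=env.read_camera('wrist'); cv2.imwrite('pics/w16.png',w); crop(w,170,130,440,290,2.9,'pics/w16c.png')
c=cam('wrist')
for th in (0,-.1,.1): print(th,[proj(c,(O+H[0]@np.array(p))/1000).round(0)[0].tolist() for p in ((0,68,94.5),(85*np.sin(th),68-85*np.cos(th),124.5),(30*np.sin(th),68-30*np.cos(th),94.5),(60*np.sin(th),68-60*np.cos(th),94.5))])
E
```

```text
t 19.15 tcp [ 535.6 -217.8  138.5] f [ 4.5 -3.2  2.3] gap 13.8
[[0.0016, -0.2144, 0.9767], [-0.0004, 0.9767, 0.2144], [-1.0, -0.0008, 0.0015]]
foot head coords [ -0.2 -17.8  52. ] F head [ 4.4 -4.   0.5] torq [-0.42 -0.7  -0.02]
0 [[408.0, 265.0], [257.0, 269.0], [354.0, 265.0], [301.0, 264.0]]
-0.1 [[408.0, 265.0], [258.0, 251.0], [355.0, 259.0], [301.0, 254.0]]
0.1 [[408.0, 265.0], [257.0, 287.0], [355.0, 270.0], [302.0, 275.0]]
```

View pics/w16c.png

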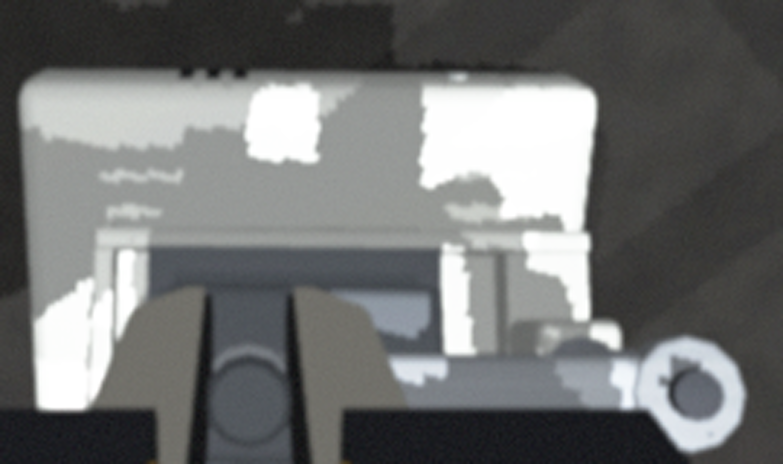

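Emit:
{"method": "apply_moves", "body": {"linear": [[0.4, -0.4, -0.8], [0.8, -0.4, -1.7], [0.8, -0.4, -1.7]], "turn": [0, 0, 0], "gripper": [0.8, 0.8, 0.8]}}

```text
time_s: 19.5
tool_pos: [0.5355, -0.2179, 0.1384]
ee_rot: [0.705, -0.076, 0.701, 0.076]
ft_force: [6.6, 0.4, 4.1]
finger_gap: 0.0138
```

```bash
python3 - <<'E'
from hd import *
hs()
E
```

```text
t 19.5 tcp [ 535.5 -217.9  138.4] f [6.6 0.4 4.1] gap 13.8
[[0.0045, -0.2146, 0.9767], [0.0002, 0.9767, 0.2146], [-1.0, -0.0008, 0.0044]]
foot head coords [ -0.4 -17.9  51.9] F head [ 7.6 -1.   0.9] torq [ 0.09 -1.28 -0.01]
```

Emit:
{"method": "apply_moves", "body": {"linear": [[0, 0, 0], [0, 0, 0], [0, 0, 0], [0, 0, 0], [-15, 0, 0], [-50, 0, 0], [-100, 0, 0], [-140, 0, 0]], "turn": [0, 0, 0, 0, 0, 0, 0, 0], "gripper": [0.4, 0.2, 0.2, 0.2, 0.2, 0.2, 0.2, 0.2]}}

```text
time_s: 20.3
tool_pos: [0.5332, -0.2183, 0.2793]
ee_rot: [0.703, -0.076, 0.703, 0.076]
ft_force: [0.6, -1.1, 1.1]
finger_gap: 0.0373
```

Emit:
{"method": "apply_moves", "body": {"linear": [[0, 0, 40], [0, 0, 60], [0, 0, 60], [0, 0, 60]], "turn": [0, 0, 0, 0], "gripper": [0.2, 0.2, 0.2, 0.2]}}

```text
time_s: 20.7
tool_pos: [0.5914, -0.2053, 0.2764]
ee_rot: [0.702, -0.076, 0.704, 0.077]
ft_force: [-0.5, 0.4, 1.1]
finger_gap: 0.0373
```

```bash
python3 - <<'E'
from hd import *
hs(); c=cam('wrist')
w=env.read_camera('wrist'); cv2.imwrite('pics/w17.png',w); crop(w,170,80,350,230,4.3,'pics/w17c.png')
for th in (0,.05,-.05): print(th,[((proj(c,(O+H[0]@np.array(p))/1000)-[170,80])*4.3).round(0)[0].tolist() for p in ((0,68,94.5),(85*np.sin(th),68-85*np.cos(th),124.5))])
s=env.read_camera('scene'); cv2.imwrite('pics/s17.png',s); crop(s,280,170,400,320,4,'pics/s17c.png')
E
```

```text
t 20.7 tcp [ 591.4 -205.3  276.4] f [-0.5  0.4  1.1] gap 37.3
[[-0.0023, -0.2151, 0.9766], [0.0008, 0.9766, 0.2151], [-1.0, 0.0012, -0.002]]
foot head coords [109.9 -17.4 152.8] F head [0.1 0.5 1.2] torq [0.07 0.04 0.07]
0 [[771.0, 228.0], [369.0, 176.0]]
0.05 [[771.0, 228.0], [369.0, 197.0]]
-0.05 [[771.0, 228.0], [369.0, 154.0]]
```

View pics/w17c.png

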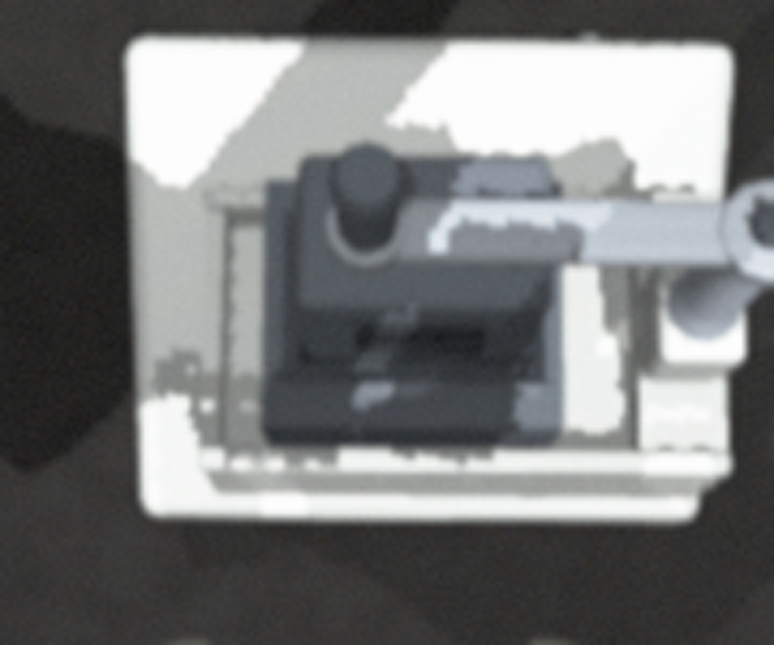

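View pics/s17.png

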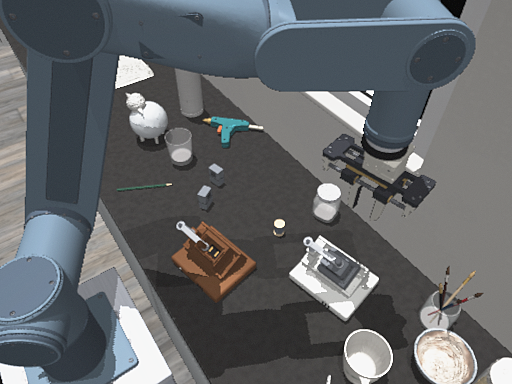

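```bash
python3 - <<'E'
from cell import env
print(env.finish_job())
E
```

```text
the job is handed in; nothing more can be done
None
```

The battery pack is on charge: it is pressed home in the pocket, the lever is shut across its top, and the robot has let go. I handed the job in at about 21 s.

- **Pack:** I gripped the large pack and tilted it about 25° against the worktop. I found the pocket by sight, about 5.5 mm off-centre, and the pack slid in without hitting the collar. The contact gave way at roughly 7–8 N. The force then rose to about 11 N and the pack stopped moving, so I took it as bottomed out.
- **Lever:** I held the knob and swung the lever from about 2.06 rad to its stop. When I pushed on, the knob pressed back with about 7.6 N and did not move. In the last wrist picture the knob top is where a fully shut lever would put it. The arm passed over the pack without catching, which also suggests the pack is fully home.
- **Bystanders:** In the last overview picture the spool, jar and glue gun are where they started. The wrist force reading was near zero and the gripper is clear of everything.

One disagreement along the way: the wrist camera and the fixed cameras placed the charger 3–4 mm apart. I used the wrist camera's figures, and the way the pack went in bore that out. I did not separately measure the pack's final height.

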